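# Shut and latch the sample-bay hatch of an autosampler

## Robot

A 7-joint arm with a two-finger parallel gripper is mounted at the origin on the work surface. World frame = base frame: x ahead of the robot, y to its left, z up, the work surface at z = 0. Lengths are in m, angles in degrees, forces in N, time in s.
With the tool pointing down it reaches from about 0.4 to 0.875 m from the base axis. Payload 6.5 kg.
Tool frame: the origin (TCP) lies midway between the tips of the shut fingers; the grasp point (between the pads) lies 19 mm behind it (r.grip_depth is the distance from the TCP to the grasp point, in m); z points along the fingers, y is the direction in which the jaws open and shut (so a half turn about z gives the same grasp; the last joint's range is limited). The gripper opens to 85 mm and grips with 20 to 120 N. Pads are 22 mm wide; open, the fingers measure 114 mm over their backs; the gripper's body (76 mm by 85 mm) begins 54 mm behind the grasp point. The pads swing forward as they close: fully open they stand 13 mm farther back than shut.
Start: joints at [70.348, 30.733, -0.252, 88.115, 0.149, 61.152, -4.079], TCP at [0.178, -0.625, 0.231] pointing down, gripper open.
Joint ranges: [-154.64, 154.64], [-21.42, 123.67], [-72.66, 72.17], [13.99, 137.28], [-74.86, 254.86], [10.95, 109.41], [-158.01, 158.01]. Speed limits (degrees/s): [136.94, 136.94, 180, 180, 180, 180, 180].

## Interface

Orientations are given as a 3x3 rotation matrix whose columns are the frame's x, y, z axes.
In Python, from workcell import get_state, optics, job, r gives the robot as it stands.
- The arm moves only by the tool apply_moves, never from a script. Its argument "plan" is a list of rows, each a list of 6 numbers: the shift along the tool's x, y, z in mm, then the turn, a rotation vector about the tool's x, y, z in degrees. A call has 1 to 5 rows; each row shifts and turns the commanded pose from where the row before left it, along the tool's axes as they then stand; what a row does not reach is not made up. A row lasts 1/12 s, in which the tool goes at most 41.7 mm and 7.16 degrees, less where a joint would pass 70% of its speed; a pose out of reach is approached as far as the arm can. A call with a gripper value outside its range is refused whole. "claw" is the opening, from -1 (shut) to 1 (fully open), set as the call begins (left out, the last holds). The fingers move at their own pace and stop on an object; "grip_force" is the grip in N (left out, the last holds). Time passes only in rows, so rows that do not move let the fingers close. It gives the time, the measured TCP pose, the force and the opening at its end, in the units of the state.
- get_state(): the state, without advancing time (a new reading comes with each control period).
- optics.camera(name): name is "scene" or "top"; returns a dict with "color" (384x512x3 uint8, red, green, blue), "fov_y" (degrees; the focal length in pixels is half the picture's height over the tangent of half this angle, whatever the lens; pixels are square), "cx", "cy" (the principal point, pixels), "k1" (the pictures are not rectified: a ray, as slopes to the right and down, at radius r is drawn at 1 + k1 r^2 times it, then the intrinsics apply), "R" (3x3) and "t" (3): a world point X has camera coordinates R X + t. Camera axes: x right, y down, z forward; pixel columns grow to the right and rows downward; lengths in m; the calibration is good to about 2 mm. A picture is of the moment at which its call begins. There is no depth.
- job.finish_job(): hands the job in, once; it reports no verdict.
The state is a dict: "clock": time; "joint_positions": joint angles; "dq": joint speeds; "tau": joint torques, N m; "eef_pos": TCP position; "eef_rot": TCP orientation; "contact_force": force on the tool from outside, world axes, zero at the start; "torque": the same for the moment, N m; "finger_gap": opening from 0.0 (shut) to 1.0 (fully open).
Only numpy, scipy, OpenCV 4.12 (cv2) and the standard library are available. Lean on these libraries where they do the work, as an engineer would, in place of code of your own. Each camera call takes 0.05 s, during which the arm holds its last target. There are 200 camera calls.

## Task

Slide the autosampler's open hatch down its slope until it rests against its rubber seal; if it stops well short, its stop catch is engaged, so press the round button fully in to drop the catch and slide again. Then hook the draw latch's wire loop over the keeper on the hatch while the lever is still up, and throw the lever over past its toggle point until it lies down, so that the hatch is pulled tight and stays latched. Leave the bottle, beaker, jar and climate meter where they stand.

Things in the scene. Friction and masses are not known exactly. Their poses are not given: they have to be found in the camera images.
- latch_foot (a point): SLOPE FRAME, fixed: on the sloping face under the latch lever's pivot. x points up the slope away from the robot, y left across it, z out of the face. The face is tilted 27 degrees and reaches x -86 to +198 mm. Latch in the middle (y = 0), hatch above it from x = 37 mm (when home) up, release button at (6, 76) mm.
- lever_pivot (a point): Axis of the latch lever, a hinge along the slope frame's y; 14 mm above latch_foot along the slope's normal. Axes as the slope frame.
- lever (a joint): Latch lever, rad: 0 = lying closed, pointing down the slope to the robot, pi/2 = square to the slope, more = swung on towards the hatch (stop at 2.7). Stays where left (0.08 N m). To close, push on the face that looks up the slope while it stands and is on top when it lies; throwing it takes about 4 to 12 N near the tip, then it holds itself.
- lever_tip (a point): Free end of the lever, 59 mm from its pivot. Lever frame: like the slope frame when closed, turns with the lever; origin of lengths at the pivot: steel bar along -x, 16 mm wide (26 mm over the last 14 mm), 7 mm thick, its upper (pushing) face 5 mm above the pivot line when closed. The loop's hinge pin is at x -13.8, z -2.4 mm from the pivot in this frame.
- loop (a joint): Wire loop relative to the lever, rad. (loop - lever) is the angle of the loop's direction, pin to bar, above the slope's +x: 0 = flat, pointing up the slope; pi/2 = square to the slope. 0.02 N m of friction keeps it where it is left.
- loop_bar (a point): Middle of the loop's cross-bar (6 mm thick, 40 mm wide), 57.5 mm from the loop's hinge pin. Frame: x along the loop away from the pin, y across, z its upper side. The wire legs, 5 mm thick, run from the pin at 17 mm to either side.
- loop_ball (a point): Centre of the steel pull ball of the loop, 13 mm across, on a bent-up stem beyond the bar: in the loop_bar frame at (+21, 0, +20) mm. Pinch it across the slope; it turns freely between finger pads, and as it is moved, loop and lever follow as a two-link chain in the slope's x-z plane.
- hatch (a joint): Opening of the sliding hatch, m: 0 = home with the seal squeezed, up to 0.042 = up the slope. Meets the seal at about 0.005 and rests near 0.004 when only pushed; the latch draws it the rest (seal 6 N/mm). Slides with 2 to 6 N and stays where left. With the hidden stop catch engaged it stops dead at about 0.019.
- fin_top (a point): Middle of the top of the hatch's black grip fin: 24 mm long (up the slope), 14 mm wide across, 40 mm tall, standing on the hatch plate (122 x 105 x 4 mm, top face 5.5 mm above the slope). Axes as the slope frame; moves with the hatch, at slope x 122 mm when home.
- keeper (a point): Where the bar's centre sits in the keeper, a steel hook 24 mm wide on the hatch's lower edge (slope x 44, z 11.6 mm at hatch 0). Axes as the slope frame, moves with the hatch. Upright plate with its up-slope face at x = -3 mm; on top a lip reaching to x = +4.5, from z = +6.9 to +9.9; hatch face at z = -6.1. Bring the bar down beyond the lip, then back under it.
- button_top (a point): Middle of the top of the round white release button, 28 mm across, standing 30 mm proud of the slope to the left of the latch. Axes as the slope frame; pressed along -z. Around its foot a collar 10 mm high.
- lamp_bar (a point): Middle of the lamp bar, 26 x 26 x 282 mm, level across the slope's upper end, on two 12 mm posts 128 mm to either side. Axes level: x ahead away from the robot, z up. The open hatch's fin lies under it: come tilted, about square to the slope, and keep the hand in front of the bar.
- button (a joint): Depth the button is pressed, m: 0 out, 0.010 fully in (about 6 N); springs back. Pressing it fully drops the hatch's stop catch for good.
- amber_bottle: Brown glass bottle with blue cap, 72 mm across, 165 mm tall, on the bench beside the instrument; origin at the centre of its underside. Leave alone.
- beaker: Clear glass beaker, 72 mm across, 100 mm tall, on the bench beside the instrument; origin at the centre of its underside. Leave alone.
- climate_meter: White climate meter, 30 x 75 x 62 mm, standing on the bench beside the instrument; origin at the centre of its underside. Leave alone.
- jar: Small clear jar with white cap, 60 mm across, 75 mm tall, on the bench near the instrument's lower left corner; origin at the centre of its underside. Leave alone.

How it is judged:
By the outcome, as a careful person would: the job done as asked, in the order asked, and still so for the second after the job is handed in, with the robot touching nothing.
It also fails if it takes over 72 s, if anything falls off the work surface, if the arm or the gripper's body presses on something with over 40 N, if the wrist force passes 120 N, or if a joint passes its speed limit or range.

## Working session

There is one attempt and no reset: what is moved stays moved. The work goes in short steps, Python scripts to look and compute and a tool call to move; the robot and the scene stay as the last step left them, time stands still between calls to the robot, and variables do not carry over. Pictures are saved under pics/ and viewed, about 8 in all and at most 12, crops included, and the job is handed in when it is done.

Besides the shell and the picture viewer there is one more tool, called after "Call:" as name(argument=value, ...) on one line, values as JSON. apply_moves: Moves the arm, as the interface text tells. Its arguments: {"type":"object","properties":{"plan":{"type":"array","items":{"type":"array","items":{"type":"number"}}},"claw":{"type":"number"},"grip_force":{"type":"number"}},"required":["plan"]}

```bash
ls; mkdir -p pics
python3 - <<'E'
from workcell import get_state, optics, job, r
import cv2,numpy as np
s=get_state();print(s['clock'],s['eef_pos'],np.round(s['eef_rot'],3),s['finger_gap'],r.grip_depth)
for n in("scene","top"):
    c=optics.camera(n);cv2.imwrite(f"pics/{n}0.png",c["color"][:,:,::-1])
    np.savez(f"{n}.npz",**c)
    print(n,c['fov_y'],c['cx'],c['cy'],c['k1'],np.round(c['R'],4).tolist(),c['t'],(-np.array(c['R']).T@c['t']).round(3))
a=cv2.imread("pics/scene0.png");b=cv2.imread("pics/top0.png")
cv2.imwrite("pics/both.png",np.vstack([a,b])[:, :])
E
```

```text
pics
0.0 [ 0.17744077 -0.62463741  0.23040421] [[ 0.962  0.273 -0.001]
 [ 0.273 -0.962  0.002]
 [-0.    -0.002 -1.   ]] 1.0012042588807832 0.0187
scene 54.634348623636015 258.6043710708921 190.59184298988197 0.03755022676936537 [[-0.8589, 0.5121, -0.0003], [0.356, 0.5966, -0.7193], [-0.3681, -0.6179, -0.6947]] [ 0.46256324 -0.07409365  1.10564169] [0.831 0.491 0.715]
top 49.13331648293237 258.42615955949833 195.37836051822973 0.051946448208817095 [[-0.0062, -0.9995, -0.0318], [-0.9915, 0.0102, -0.1294], [0.1297, 0.0308, -0.9911]] [0.04999193 0.57216328 0.94067008] [0.446 0.015 1.008]
```

View pics/scene0.png

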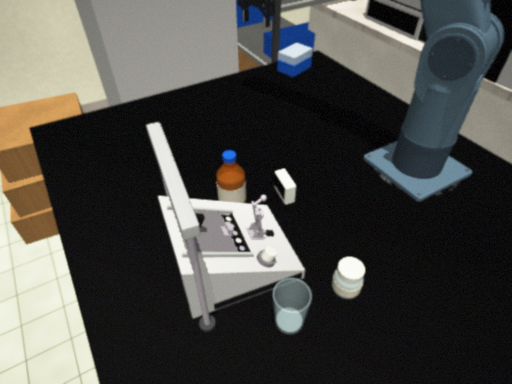

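View pics/top0.png

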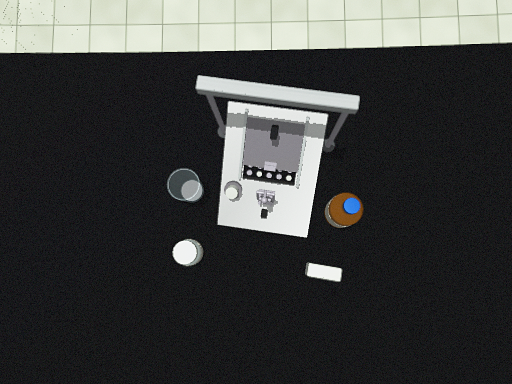

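Scene: the instrument is near (235,240), with the latch standing at about (258,215) and the button at (268,256). Top: instrument at (270,170), latch (266,200), button (232,190), fin (274,132). Next I'll enlarge both.

Run:
```python
import cv2,numpy as np
a=cv2.imread("pics/scene0.png")[180:320,145:315];b=cv2.imread("pics/top0.png")[70:245,190:370]
f=lambda i,k:cv2.resize(i,None,fx=k,fy=k,interpolation=cv2.INTER_CUBIC)
cv2.imwrite("pics/sc.png",f(a,4.2));cv2.imwrite("pics/tc.png",f(b,3.4))
```

```text
(no output)
```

View pics/sc.png

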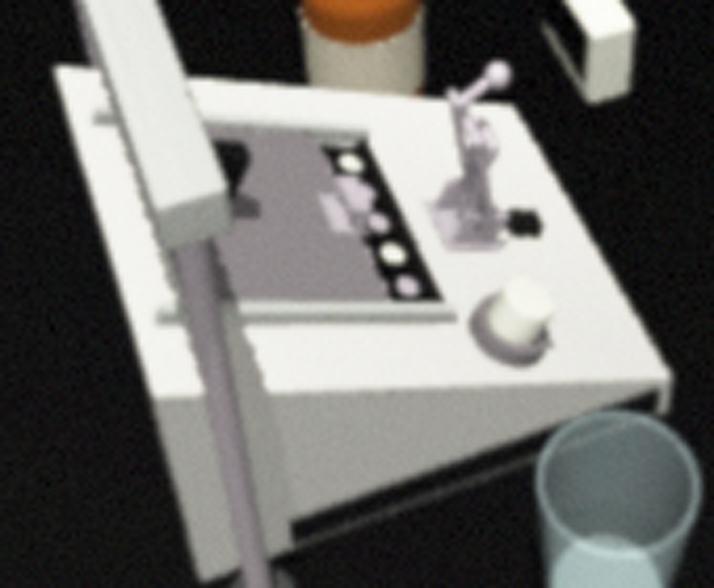

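View pics/tc.png

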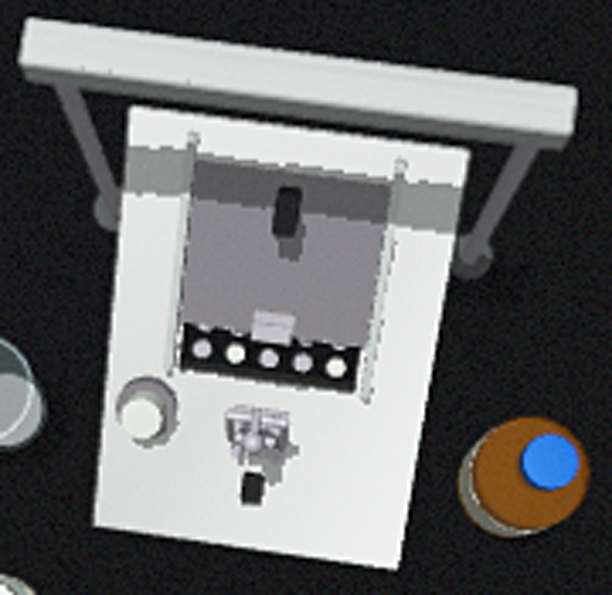

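The crops show the four face corners, the button, the keeper, the fin and the standing latch with its ball at scene-crop (497,73). Now I'll fit the slope frame.

```bash
cat > h.py <<'E'
import numpy as np,cv2
from scipy.optimize import least_squares
cams={n:dict(np.load(n+".npz")) for n in("scene","top")}
def proj(n,X):
    c=cams[n];X=np.atleast_2d(X)
    p=X@c["R"].T+c["t"];s=p[:,:2]/p[:,2:];s=s*(1+c["k1"]*(s**2).sum(1,keepdims=True))
    return s*192/np.tan(np.radians(c["fov_y"]/2))+[c["cx"],c["cy"]]
def slopeR(yaw,t=np.radians(27)):
    a=np.array([[np.cos(t),0,-np.sin(t)],[0,1,0],[np.sin(t),0,np.cos(t)]])
    return cv2.Rodrigues(np.array([0,0,yaw]))[0]@a
SC=lambda p:np.array(p)/4.2+[145,180]
TC=lambda p:np.array(p)/3.4+[190,70]
def latch(lever,loop):
    """slope xz (m) of lever tip, pin, bar, ball"""
    P=np.array([0,.014]);
    # lever angle: direction of -x lever axis; lever rotates so tip goes from -x up to +z
    ex=np.array([np.cos(lever),-np.sin(lever)]);ez=np.array([np.sin(lever),np.cos(lever)])
    tip=P-.059*ex;pin=P-.0138*ex-.0024*ez
    a=loop-lever;lx=np.array([np.cos(a),np.sin(a)]);lz=np.array([-np.sin(a),np.cos(a)])
    bar=pin+.0575*lx;ball=bar+.021*lx+.020*lz
    return tip,pin,bar,ball
E
python3 - <<'E'
from h import *
S=SC([(57,67),(152,393),(513,105),(670,375),(527,290)]);T=TC([(468,150),(130,107),(400,568),(95,525),(141,416)])
def pts(p):
    x,y,z,yaw,W,hz=p;R=slopeR(yaw)
    L=np.array([[.198,-W,0],[.198,W,0],[-.086,-W,0],[-.086,W,0],[.006,.076,.030]])
    return L@R.T+[x,y,z]
def f(p):
    P=pts(p);return np.r_[(proj("scene",P)-S).ravel(),(proj("top",P)-T).ravel()]
q=least_squares(f,[.5,0,.1,0,.12,0],loss="soft_l1");p=q.x;print(p.round(4));print(f(p).reshape(-1,2).round(1))
R=slopeR(p[3]);o=p[:3];np.savez("slope.npz",R=R,o=o)
# fin/hatch
fs,ft=None,TC((287,192))
# keeper lip top center & fin top in top view; s scan
for s in(0,.019,.03,.036,.042):
    K=np.array([[.044+s+.001,0,.0215],[.122+s,0,.0455],[.037+s,-.061,.0055],[.037+s,.061,.0055]])@R.T+o
    print(s,((proj("top",K)-[190,70])*3.4).round(0).tolist(),((proj("scene",K)-[145,180])*4.2).round(0).tolist())
# ball triangulation by latch model, scene only
E
```

```text
[ 0.5673  0.0262  0.0658 -0.1497  0.1049  0.    ]
[[-0.5 -0.5]
 [ 0.5 -0.1]
 [-0.8 -0.1]
 [-0.4 -0.1]
 [ 0.3  0.6]
 [ 0.1  0.1]
 [ 0.2  0. ]
 [-0.7 -0.2]
 [-0.2 -0.3]
 [ 0.1  0.9]]
0 [[266.0, 374.0], [278.0, 265.0], [359.0, 391.0], [174.0, 366.0]] [[400.0, 192.0], [282.0, 150.0], [362.0, 135.0], [444.0, 304.0]]
0.019 [[270.0, 346.0], [282.0, 235.0], [363.0, 363.0], [177.0, 338.0]] [[368.0, 191.0], [246.0, 148.0], [332.0, 133.0], [411.0, 304.0]]
0.03 [[272.0, 329.0], [285.0, 217.0], [366.0, 347.0], [178.0, 322.0]] [[349.0, 190.0], [225.0, 147.0], [314.0, 132.0], [392.0, 304.0]]
0.036 [[273.0, 320.0], [286.0, 207.0], [367.0, 338.0], [179.0, 313.0]] [[339.0, 190.0], [213.0, 146.0], [304.0, 131.0], [381.0, 304.0]]
0.042 [[274.0, 311.0], [287.0, 197.0], [368.0, 329.0], [180.0, 304.0]] [[328.0, 189.0], [201.0, 145.0], [294.0, 130.0], [370.0, 304.0]]
```

Run:
```python
from h import *
d=np.load("slope.npz");R,o=d["R"],d["o"]
def px(n,xz,y=0):
    w=R@np.array([xz[0],y,xz[1]])+o;q=proj(n,w)[0]
    return (q-[145,180])*4.2 if n=="scene" else (q-[190,70])*3.4
res=[]
for le in np.linspace(0,2.7,109):
  for lo in np.linspace(-1,5,241):
    t,p,b,k=latch(le,lo);e=np.hypot(*(px("scene",k)-(497,73)))+.5*np.hypot(*(px("scene",b)-(468,105)))
    res.append((e,le,lo))
res.sort();
for e,le,lo in res[:400:40]:
    t,p,b,k=latch(le,lo)
    print(round(e,1),round(le,2),round(lo,2),"ball",(k*1e3).round(),[px("scene",v).round().tolist() for v in(t,p,b,k)],"top",[px("top",v).round().tolist() for v in(t,p,b,k)])
a=cv2.imread("pics/scene0.png")[185:250,235:285];b=cv2.imread("pics/top0.png")[180:225,245:290]
f=lambda i,k:cv2.resize(i,None,fx=k,fy=k,interpolation=cv2.INTER_CUBIC)
a=f(a,9);b=f(b,9);c=np.zeros((600,800,3),np.uint8);c[:a.shape[0],:a.shape[1]]=a[:600];b=b[:, :350];c[:b.shape[0],450:450+b.shape[1]]=b;cv2.imwrite("pics/latch.png",c)
```

```text
5.5 1.9 2.9 ball [ 28. 105.] [[482.0, 126.0], [474.0, 187.0], [464.0, 115.0], [497.0, 73.0]] top [[255.0, 437.0], [257.0, 440.0], [257.0, 419.0], [252.0, 443.0]]
8.1 1.83 2.8 ball [ 29. 104.] [[490.0, 125.0], [476.0, 187.0], [463.0, 116.0], [495.0, 74.0]] top [[254.0, 444.0], [257.0, 441.0], [257.0, 418.0], [253.0, 442.0]]
9.6 2.28 3.38 ball [ 25. 105.] [[441.0, 140.0], [465.0, 189.0], [465.0, 113.0], [502.0, 73.0]] top [[260.0, 402.0], [258.0, 432.0], [257.0, 420.0], [252.0, 448.0]]
11.2 2.35 3.48 ball [ 24. 105.] [[433.0, 144.0], [463.0, 190.0], [465.0, 113.0], [504.0, 73.0]] top [[261.0, 396.0], [259.0, 430.0], [257.0, 420.0], [251.0, 450.0]]
12.3 2.58 3.68 ball [ 28. 102.] [[411.0, 158.0], [458.0, 192.0], [457.0, 117.0], [494.0, 76.0]] top [[264.0, 378.0], [259.0, 426.0], [258.0, 413.0], [253.0, 442.0]]
13.5 2.7 3.88 ball [ 23. 102.] [[400.0, 167.0], [455.0, 194.0], [462.0, 117.0], [502.0, 78.0]] top [[265.0, 370.0], [260.0, 423.0], [257.0, 418.0], [252.0, 449.0]]
14.8 2.33 3.48 ball [ 22. 106.] [[436.0, 142.0], [464.0, 189.0], [469.0, 112.0], [508.0, 73.0]] top [[261.0, 398.0], [258.0, 431.0], [256.0, 423.0], [251.0, 454.0]]
16.0 1.75 2.68 ball [ 31. 103.] [[497.0, 124.0], [478.0, 187.0], [459.0, 118.0], [489.0, 75.0]] top [[253.0, 451.0], [257.0, 443.0], [258.0, 416.0], [253.0, 437.0]]
17.1 1.95 2.9 ball [ 32. 103.] [[476.0, 127.0], [473.0, 187.0], [457.0, 117.0], [488.0, 75.0]] top [[256.0, 432.0], [257.0, 439.0], [258.0, 413.0], [253.0, 435.0]]
18.4 2.12 3.1 ball [ 33. 103.] [[457.0, 133.0], [469.0, 188.0], [455.0, 117.0], [487.0, 74.0]] top [[258.0, 416.0], [258.0, 435.0], [258.0, 412.0], [253.0, 435.0]]
```

View pics/latch.png

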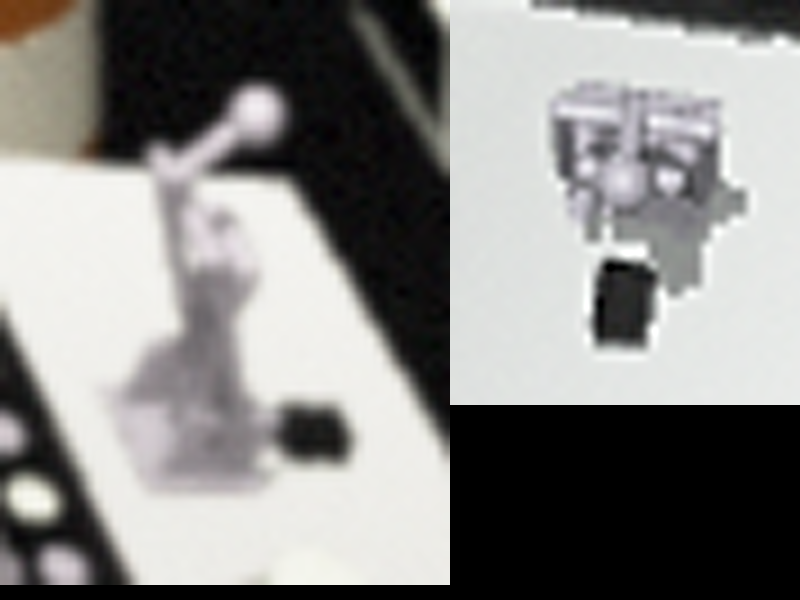

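Ball is at slope (28,0,105) mm, lever ≈1.9 and loop ≈2.9; both views agree. Next: a planning helper and the lamp bar's location.

```bash
cat >> h.py <<'E'
from scipy.spatial.transform import Rotation as Ro
_d=np.load("slope.npz");SR,SO=_d["R"],_d["o"]
RG=SR@np.diag([1,-1,-1.])   # square to slope, jaws across
def W(p): return SR@(np.array(p)/1e3)+SO
def S(w): return SR.T@(np.array(w)-SO)*1e3
def tilt(a): # extra turn about slope y (deg), + = tool axis leans
    return SR@Ro.from_euler("y",a,degrees=True).as_matrix()@np.diag([1,-1,-1.])
def rows(path,n,pos=None,R=None):
    """path: list of (slope mm, R) ; n: rows per leg"""
    from workcell import get_state
    s=get_state();p=np.array(s["eef_pos"]) if pos is None else pos;R=np.array(s["eef_rot"]) if R is None else R
    for (g,Rg),k in zip(path,n):
        for i in range(k,0,-1):
            sh=np.round(R.T@(W(g)-p)/i*1e3,1);rv=np.round(Ro.from_matrix(R.T@Rg).as_rotvec(degrees=True)/i,2)
            print([float(v)+0. for v in sh]+[float(v)+0. for v in rv]);p=p+R@sh/1e3;R=R@Ro.from_rotvec(rv,degrees=True).as_matrix()
    print("end",S(p).round(1))
def st():
    from workcell import get_state
    s=get_state();print(round(s["clock"],2),"slope",S(s["eef_pos"]).round(1),"F(slope)",(SR.T@s["contact_force"]).round(1),"gap",round(s["finger_gap"],3),"err",Ro.from_matrix(RG.T@s["eef_rot"]).as_rotvec(degrees=True).round(1),"q",np.round(s["joint_positions"]))
E
python3 - <<'E'
from h import *
from workcell import r
print([a for a in dir(r) if a[0]!='_'])
yaw=Ro.from_euler("z",-.1497).as_matrix()
T=TC([(24,50),(575,113)])
def f(p):
    e=np.array([[0,.141,0],[0,-.141,0]])@yaw.T+p
    return np.r_[(proj("top",e)-T).ravel(),proj("scene",e[:1])[0]-SC((190,222))]
q=least_squares(f,[.7,0,.3]);print(q.x,q.fun.round(1),S(q.x).round())
st();rows([([140,0,150],RG)],[22])
E
```

```text
['Unreachable', 'grip_depth']
[0.71781909 0.00335213 0.29697128] [ 1.  -0.9 -1.4  0.7 -0.  -0.5] [241.  -0. 137.]
0.1 slope [-182.2 -701.8  277.7] F(slope) [-0.5 -0.  -0.1] gap 1.004 err [  5.8 -26.6 -24. ] q [70. 31. -0. 88.  0. 61. -4.]
[27.5, -22.6, -1.4, -0.27, 1.21, 1.09]
[27.1, -23.1, -1.0, -0.27, 1.21, 1.09]
[26.6, -23.6, -0.5, -0.27, 1.21, 1.09]
[26.2, -24.1, -0.1, -0.26, 1.21, 1.09]
[25.7, -24.6, 0.4, -0.27, 1.21, 1.09]
[25.2, -25.0, 0.8, -0.26, 1.21, 1.09]
[24.7, -25.5, 1.2, -0.27, 1.21, 1.09]
[24.2, -26.0, 1.6, -0.26, 1.21, 1.09]
[23.7, -26.5, 2.0, -0.27, 1.21, 1.09]
[23.1, -26.9, 2.3, -0.26, 1.21, 1.09]
[22.6, -27.4, 2.7, -0.27, 1.21, 1.09]
[22.0, -27.8, 3.0, -0.26, 1.21, 1.09]
[21.4, -28.2, 3.4, -0.27, 1.21, 1.09]
[20.8, -28.7, 3.7, -0.26, 1.21, 1.09]
[20.1, -29.1, 4.0, -0.27, 1.21, 1.09]
[19.5, -29.4, 4.3, -0.26, 1.21, 1.09]
[18.8, -29.8, 4.5, -0.27, 1.21, 1.09]
[18.2, -30.2, 4.8, -0.26, 1.21, 1.09]
[17.5, -30.6, 5.0, -0.27, 1.21, 1.09]
[16.8, -30.9, 5.3, -0.26, 1.21, 1.08]
[16.1, -31.3, 5.4, -0.27, 1.21, 1.09]
[15.3, -31.6, 5.7, -0.26, 1.2, 1.08]
end [140.  -0. 150.]
```

Call:
apply_moves(plan=[[27,-23,-3,-0.27,1.2,1.1],[27,-23,-3,-0.27,1.2,1.1],[26.5,-23.5,-2.5,-0.27,1.2,1.1],[26,-24,-2,-0.27,1.2,1.1],[25.5,-24.5,-1,-0.27,1.2,1.1]], claw=1, grip_force=40)

```text
clock: 0.52
eef_pos: [0.2781, -0.4777, 0.2471]
eef_rot: [[0.978, 0.178, 0.108], [0.179, -0.984, 0.001], [0.106, 0.018, -0.994]]
contact_force: [1.5, -0.6, 0.2]
finger_gap: 0.999
```

Call:
apply_moves(plan=[[25,-25,0,-0.27,1.2,1.1],[24.5,-25.5,0,-0.27,1.2,1.1],[24,-26,0.5,-0.27,1.2,1.1],[23.5,-26.5,1,-0.27,1.2,1.1],[23,-27,1.5,-0.27,1.2,1.1]])

```text
clock: 0.93
eef_pos: [0.3778, -0.332, 0.2589]
eef_rot: [[0.974, 0.08, 0.213], [0.084, -0.996, -0.008], [0.212, 0.026, -0.977]]
contact_force: [1.1, 0.1, 0.2]
finger_gap: 0.999
```

Call:
apply_moves(plan=[[22.5,-27.5,2,-0.27,1.2,1.1],[22,-28,2.5,-0.27,1.2,1.1],[21.5,-28,3,-0.27,1.2,1.1],[21,-28.5,3.5,-0.27,1.2,1.1],[20,-29,4,-0.27,1.2,1.1]])

```text
clock: 1.35
eef_pos: [0.4793, -0.1864, 0.2678]
eef_rot: [[0.949, -0.019, 0.315], [-0.01, -1.0, -0.028], [0.316, 0.024, -0.949]]
contact_force: [1.2, -0.7, 0.0]
finger_gap: 1.0
```

```bash
python3 -c "
from h import *
st();rows([([135,0,150],RG),([158,0,80],RG)],[7,4])"
```

```text
1.35 slope [  42.4 -223.4  205.1] F(slope) [ 1.1 -0.5 -0.6] gap 1.0 err [ 1.7 -8.5 -7.4] q [ 35.   7. -17. 120.  -4.  36. -70.]
[18.3, -29.6, 6.4, -0.24, 1.21, 1.06]
[17.6, -30.0, 6.7, -0.24, 1.21, 1.06]
[16.9, -30.4, 6.9, -0.23, 1.22, 1.07]
[16.2, -30.7, 7.1, -0.24, 1.21, 1.06]
[15.5, -31.0, 7.4, -0.23, 1.22, 1.07]
[14.7, -31.3, 7.5, -0.24, 1.21, 1.06]
[14.0, -31.7, 7.7, -0.23, 1.22, 1.07]
[5.8, 0.0, 17.5, 0.0, 0.0, 0.0]
[5.7, 0.0, 17.5, 0.0, 0.0, 0.0]
[5.8, 0.0, 17.5, 0.0, 0.0, 0.0]
[5.7, 0.0, 17.5, 0.0, 0.0, 0.0]
end [158.   0.  80.]
```

Call:
apply_moves(plan=[[18,-29.5,6.5,-0.24,1.2,1.06],[17.5,-30,6.5,-0.24,1.2,1.06],[17,-30.5,7,-0.24,1.2,1.06],[16,-31,7,-0.24,1.2,1.06],[15,-31,7,-0.24,1.2,1.06]])

```text
clock: 1.77
eef_pos: [0.5777, -0.0396, 0.2624]
eef_rot: [[0.905, -0.112, 0.411], [-0.098, -0.994, -0.055], [0.414, 0.009, -0.91]]
contact_force: [0.4, -1.0, -0.4]
finger_gap: 1.0
```

Call:
apply_moves(plan=[[15,-31,7,-0.24,1.2,1.06],[14,-31.5,7,-0.24,1.2,1.06],[0,0,0,0,0,0],[0,0,0,0,0,0]])

```text
clock: 2.1
eef_pos: [0.6167, 0.0203, 0.261]
eef_rot: [[0.884, -0.142, 0.446], [-0.126, -0.99, -0.065], [0.451, 0.001, -0.893]]
contact_force: [-0.2, -0.6, -0.3]
finger_gap: 1.002
```

```bash
python3 -c "
from h import *
st();rows([([158,0,70],RG)],[4])"
```

```text
2.1 slope [133.    1.6 151.4] F(slope) [-0.3 -0.6 -0.2] gap 1.002 err [ 0.1 -0.2 -0.4] q [   2.   14.  -15.  114.   26.   29. -130.]
[6.3, 0.5, 20.3, -0.03, 0.05, 0.1]
[6.3, 0.5, 20.3, -0.03, 0.06, 0.09]
[6.3, 0.4, 20.3, -0.03, 0.05, 0.1]
[6.3, 0.4, 20.4, -0.04, 0.06, 0.09]
end [158.  -0.  70.]
```

Call:
apply_moves(plan=[[6,0.5,20,0,0,0],[6,0.5,20,0,0,0.2],[6,0.5,20,0,0,0.2],[6,0.5,20,0,0,0]])

```text
clock: 2.43
eef_pos: [0.6732, 0.004, 0.2002]
eef_rot: [[0.882, -0.156, 0.445], [-0.14, -0.988, -0.07], [0.451, -0.001, -0.893]]
contact_force: [0.2, 1.0, 0.2]
finger_gap: 1.0
```

Call:
apply_moves(plan=[[0,0,20,0,0,0],[0,0,18,0,0,0],[0,0,14,0,0,0],[0,0,0,0,0,0]])

```text
clock: 2.77
eef_pos: [0.695, 0.0002, 0.1514]
eef_rot: [[0.883, -0.157, 0.442], [-0.14, -0.988, -0.07], [0.447, 0.0, -0.894]]
contact_force: [-0.3, 0.8, 0.3]
finger_gap: 0.997
```

```bash
python3 -c "
from h import *
st()
from workcell import optics
for n in ('top','scene'):
    c=optics.camera(n)['color'][:,:,::-1];cv2.imwrite('pics/a_'+n+'.png',c)
a=cv2.imread('pics/a_scene.png')[150:330,120:320];b=cv2.imread('pics/a_top.png')[70:245,190:370]
f=lambda i,k:cv2.resize(i,None,fx=k,fy=k,interpolation=cv2.INTER_CUBIC)
a=f(a,2.1);b=f(b,2.1);h=min(len(a),len(b));cv2.imwrite('pics/a.png',np.hstack([a[:h],b[:h]])[:600,:800])"
```

```text
2.77 slope [154.8  -6.7  17.2] F(slope) [-0.3  0.7  0.5] gap 0.997 err [-0.2 -0.4  0.4] q [  -2.   30.   -7.  109.   35.   19. -137.]
```

View pics/a.png

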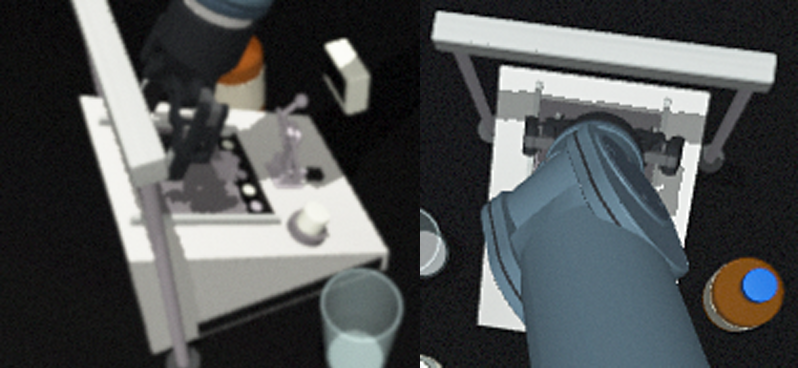

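The fingers straddle the fin (scene-crop (195,140)), but the measured y is off by -6.7 mm. I'll correct that and close.

Call:
apply_moves(plan=[[1,-3,0,0,0,0],[1,-3.5,0,0,0,0],[0,0,0,0,0,0]])

```text
clock: 3.12
eef_pos: [0.7, 0.0103, 0.1571]
eef_rot: [[0.881, -0.153, 0.448], [-0.138, -0.988, -0.066], [0.453, -0.003, -0.891]]
contact_force: [0.2, -0.0, 0.9]
finger_gap: 1.002
```

```bash
python3 -c "
from h import *
st()"
```

```text
3.12 slope [160.5   4.1  20.7] F(slope) [0.6 0.  0.7] gap 1.002 err [ 0.1 -0.   0.3] q [  -2.   30.   -7.  108.   35.   20. -138.]
```

Call:
apply_moves(plan=[[0,0,0,0,0,0]])

```text
clock: 3.2
eef_pos: [0.6996, 0.0097, 0.1566]
eef_rot: [[0.881, -0.153, 0.448], [-0.138, -0.988, -0.067], [0.453, -0.002, -0.892]]
contact_force: [0.0, 0.7, -0.1]
finger_gap: 1.0
```

Call:
apply_moves(plan=[[0,0,0,0,0,0]])

```text
clock: 3.28
eef_pos: [0.6994, 0.0091, 0.1562]
eef_rot: [[0.881, -0.154, 0.447], [-0.138, -0.988, -0.068], [0.452, -0.002, -0.892]]
contact_force: [-0.1, 0.3, -0.3]
finger_gap: 1.0
```

Call:
apply_moves(plan=[[0,0,0,0,0,0]])

```text
clock: 3.37
eef_pos: [0.6992, 0.0089, 0.1559]
eef_rot: [[0.881, -0.154, 0.447], [-0.138, -0.988, -0.068], [0.452, -0.002, -0.892]]
contact_force: [0.2, -0.5, -0.3]
finger_gap: 0.996
```

```bash
python3 -c "
from h import *
st()"
```

```text
3.37 slope [159.5   2.6  19.9] F(slope) [ 0.1 -0.4 -0.4] gap 0.996 err [-0.  -0.1  0.3] q [  -2.   30.   -7.  108.   35.   20. -137.]
```

Call:
apply_moves(plan=[[-1,1.5,2,0,0,0],[0,0,1,0,0,0],[0,0,0,0,0,0],[0,0,0,0,0,0],[0,0,0,0,0,0]], claw=-1, grip_force=30)

```text
clock: 3.78
eef_pos: [0.6995, 0.0075, 0.1524]
eef_rot: [[0.882, -0.154, 0.446], [-0.138, -0.988, -0.068], [0.451, -0.002, -0.892]]
contact_force: [0.1, -0.1, 0.7]
finger_gap: 0.3
```

Call:
apply_moves(plan=[[0,0,0,0,0,0],[0,0,0,0,0,0],[0,0,0,0,0,0],[0,0,0,0,0,0],[0,0,0,0,0,0]])

```text
clock: 4.2
eef_pos: [0.6996, 0.0083, 0.1526]
eef_rot: [[0.882, -0.153, 0.447], [-0.137, -0.988, -0.067], [0.452, -0.002, -0.892]]
contact_force: [-1.1, 3.0, 0.9]
finger_gap: 0.159
```

```bash
python3 -c "
from h import *
st()"
```

```text
4.2 slope [158.3   2.   16.7] F(slope) [-0.9  2.8  1.5] gap 0.159 err [ 0.  -0.1  0.3] q [  -2.   30.   -7.  108.   35.   19. -138.]
```

Fin gripped (opening 13.5 mm, as it should be). Now sliding.

Call:
apply_moves(plan=[[-3,0,0,0,0,0],[-3,0,0,0,0,0],[-3,0,0,0,0,0],[-3,0,0,0,0,0],[0,0,0,0,0,0]])

```text
clock: 4.62
eef_pos: [0.6902, 0.0097, 0.1478]
eef_rot: [[0.88, -0.153, 0.449], [-0.138, -0.988, -0.067], [0.454, -0.003, -0.891]]
contact_force: [8.3, 3.3, -2.5]
finger_gap: 0.159
```

Call:
apply_moves(plan=[[-2,0,0,0,0,0],[-2,0,0,0,0,0],[-2,0,0,0,0,0],[0,0,0,0,0,0],[0,0,0,0,0,0]])

```text
clock: 5.03
eef_pos: [0.6898, 0.0099, 0.1479]
eef_rot: [[0.876, -0.153, 0.457], [-0.138, -0.988, -0.066], [0.461, -0.006, -0.887]]
contact_force: [24.7, 0.2, -8.8]
finger_gap: 0.158
```

```bash
python3 -c "
from h import *
st()"
```

```text
5.03 slope [147.4   2.1  17.1] F(slope) [ 17.7   3.8 -18.9] gap 0.158 err [0.2 0.5 0.4] q [  -4.   30.   -5.  110.   37.   17. -140.]
```

It stopped dead after 11 mm (18 N), so the catch is engaged. I'll release, back off and go press the button.

Call:
apply_moves(plan=[[3,0,0,0,0,0],[3,0,0,0,0,0],[0,0,0,0,0,0],[0,0,0,0,0,0],[0,0,0,0,0,0]], claw=0.2)

```text
clock: 5.45
eef_pos: [0.6881, 0.0086, 0.1466]
eef_rot: [[0.882, -0.155, 0.445], [-0.139, -0.988, -0.069], [0.45, -0.001, -0.893]]
contact_force: [-0.8, -0.1, 0.1]
finger_gap: 0.598
```

Call:
apply_moves(plan=[[0,0,-15,0,0,0],[0,0,-20,0,0,0],[0,0,-25,0,0,0],[0,0,-30,0,0,0],[0,0,-25,0,0,0]])

```text
clock: 5.87
eef_pos: [0.6363, 0.0169, 0.2506]
eef_rot: [[0.882, -0.154, 0.446], [-0.138, -0.988, -0.068], [0.451, -0.001, -0.893]]
contact_force: [0.3, 0.1, -0.6]
finger_gap: 0.599
```

Call:
apply_moves(plan=[[-10,-10,-15,0,0,0],[-15,-10,-10,0,0,0],[-15,-10,0,0,0,0],[-15,-10,0,0,0,0],[-15,-10,0,0,0,0]], claw=-1)

```text
clock: 6.28
eef_pos: [0.5713, 0.0779, 0.2403]
eef_rot: [[0.881, -0.154, 0.446], [-0.138, -0.988, -0.068], [0.452, -0.002, -0.892]]
contact_force: [-0.5, -0.1, -0.7]
finger_gap: -0.003
```

```bash
python3 -c "
from h import *
st()"
```

```text
6.28 slope [ 75.9  51.7 157.2] F(slope) [-0.8 -0.1 -0.4] gap -0.003 err [-0.  -0.2  0.3] q [  -7.   12.  -13.  120.   35.   28. -147.]
```

Call:
apply_moves(plan=[[0,0,0,0,0,7],[0,0,0,0,0,7],[0,0,0,0,0,7],[0,0,0,0,0,7],[0,0,0,0,0,7]])

```text
clock: 6.7
eef_pos: [0.5705, 0.0765, 0.2368]
eef_rot: [[0.727, -0.528, 0.438], [-0.558, -0.827, -0.07], [0.399, -0.194, -0.896]]
contact_force: [0.4, 0.1, -0.5]
finger_gap: -0.003
```

```bash
python3 -c "
from h import *
st()"
```

```text
6.7 slope [ 73.7  50.2 154.3] F(slope) [ 0.1  0.2 -0.6] gap -0.003 err [-0.4 -0.6 26.3] q [ -39.   12.   22.  122.   17.   24. -157.]
```

Call:
apply_moves(plan=[[0,0,0,0,0,-7],[0,0,0,0,0,-7],[0,0,0,0,0,-7],[0,0,0,0,0,-7],[0,0,0,0,0,-7]])

```text
clock: 7.12
eef_pos: [0.5703, 0.0772, 0.2365]
eef_rot: [[0.899, -0.006, 0.438], [0.028, -0.997, -0.07], [0.437, 0.075, -0.896]]
contact_force: [-0.1, 0.3, 0.4]
finger_gap: -0.004
```

Call:
apply_moves(plan=[[0,0,0,0,0,-7],[0,0,0,0,0,-7],[0,0,0,0,0,-7],[0,0,0,0,0,-7],[0,0,0,0,0,-7]])

```text
clock: 7.53
eef_pos: [0.5704, 0.0768, 0.2365]
eef_rot: [[0.74, 0.511, 0.438], [0.594, -0.801, -0.07], [0.315, 0.312, -0.896]]
contact_force: [-0.1, 0.3, -0.3]
finger_gap: -0.0
```

```bash
python3 -c "
from h import *
st()"
```

```text
7.53 slope [ 73.5  50.5 154.2] F(slope) [-0.3  0.3 -0.2] gap -0.0 err [  0.1  -0.7 -44.3] q [-25.  12.   7. 121.  25.  25. -94.]
```

Call:
apply_moves(plan=[[0,0,0,0,0,-7],[0,0,0,0,0,-7],[0,0,0,0,0,-7],[0,0,0,0,0,-7],[0,0,0,0,0,-7]])

```text
clock: 7.95
eef_pos: [0.5704, 0.0768, 0.2365]
eef_rot: [[0.313, 0.843, 0.438], [0.946, -0.316, -0.07], [0.079, 0.436, -0.896]]
contact_force: [0.3, 0.0, -0.6]
finger_gap: 0.001
```

Call:
apply_moves(plan=[[0,0,0,0,0,-7],[0,0,0,0,0,-7],[0,0,0,0,0,-7],[0,0,0,0,0,-7],[0,0,0,0,0,-7]])

```text
clock: 8.37
eef_pos: [0.5704, 0.0768, 0.2365]
eef_rot: [[-0.227, 0.87, 0.438], [0.956, 0.284, -0.07], [-0.185, 0.403, -0.896]]
contact_force: [-0.1, -0.2, -0.6]
finger_gap: 0.003
```

Call:
apply_moves(plan=[[0,0,0,0,0,-7],[0,0,0,0,0,-7],[0,0,0,0,0,-7],[0,0,0,0,0,-7],[0,0,0,0,0,-7]])

```text
clock: 8.78
eef_pos: [0.5704, 0.0768, 0.2365]
eef_rot: [[-0.685, 0.583, 0.438], [0.62, 0.781, -0.07], [-0.383, 0.224, -0.896]]
contact_force: [0.5, 0.0, 0.6]
finger_gap: -0.001
```

```bash
cat >> h.py <<'E'
RG2=RG@np.diag([-1,-1,1.])
E
python3 -c "
from h import *
st();rows([([6,76,75],RG2)],[9])"
```

```text
8.78 slope [ 73.5  50.5 154.1] F(slope) [0.7 0.1 0.3] gap -0.001 err [   0.8   -0.5 -149.3] q [ -8.  13. -12. 120.  34.  28.   3.]
[7.8, -1.3, 8.9, -0.04, -0.07, -3.42]
[7.9, -0.9, 8.9, -0.04, -0.07, -3.41]
[8.0, -0.4, 8.8, -0.05, -0.07, -3.42]
[8.0, 0.1, 8.8, -0.04, -0.07, -3.41]
[7.9, 0.6, 8.8, -0.05, -0.07, -3.42]
[7.9, 1.0, 8.8, -0.05, -0.06, -3.41]
[7.9, 1.5, 8.8, -0.04, -0.07, -3.42]
[7.8, 1.9, 8.9, -0.04, -0.06, -3.41]
[7.6, 2.4, 8.8, -0.05, -0.07, -3.42]
end [ 6. 76. 75.]
```

Call:
apply_moves(plan=[[8,-1,9,0,0,-3.4],[8,-1,9,0,0,-3.4],[8,-0.5,9,0,0,-3.4],[8,0,9,0,0,-3.4],[8,0.5,9,0,0,-3.4]])

```text
clock: 9.2
eef_pos: [0.5592, 0.0932, 0.1792]
eef_rot: [[-0.824, 0.36, 0.438], [0.368, 0.927, -0.07], [-0.431, 0.104, -0.896]]
contact_force: [-0.1, 0.0, 0.9]
finger_gap: -0.002
```

Call:
apply_moves(plan=[[8,1,9,0,0,-3.4],[8,1.5,9,0,0,-3.4],[8,2.5,9,0,0,-3.4],[7.5,3,9,0,0,-3.4],[0,0,0,0,0,0]])

```text
clock: 9.62
eef_pos: [0.549, 0.1081, 0.1321]
eef_rot: [[-0.887, 0.154, 0.435], [0.138, 0.988, -0.07], [-0.441, -0.002, -0.898]]
contact_force: [-0.2, -0.9, 0.6]
finger_gap: 0.0
```

Call:
apply_moves(plan=[[0,0,0,0,0,0],[0,0,0,0,0,0],[0,0,0,0,0,0]])

```text
clock: 9.87
eef_pos: [0.5515, 0.1074, 0.1351]
eef_rot: [[-0.884, 0.16, 0.44], [0.144, 0.987, -0.069], [-0.445, 0.002, -0.896]]
contact_force: [0.5, -0.0, 0.2]
finger_gap: -0.0
```

```bash
python3 -c "
from h import *
st();rows([([6,77,32],RG2)],[3])
from workcell import optics
c=optics.camera('scene')['color'][:,:,::-1][150:320,120:320];cv2.imwrite('pics/b.png',cv2.resize(c,None,fx=3,fy=3,interpolation=cv2.INTER_CUBIC))"
```

```text
9.87 slope [ 6.8 77.9 74.3] F(slope) [ 0.6  0.1 -0.1] gap -0.0 err [   0.9   -0.3 -179.4] q [-19.  22.  -6. 126.  62.  19.  -1.]
[0.1, -0.3, 14.1, -0.06, -0.19, -0.2]
[0.2, -0.3, 14.1, -0.06, -0.19, -0.2]
[0.2, -0.2, 14.1, -0.07, -0.2, -0.2]
end [ 6. 77. 32.]
```

View pics/b.png

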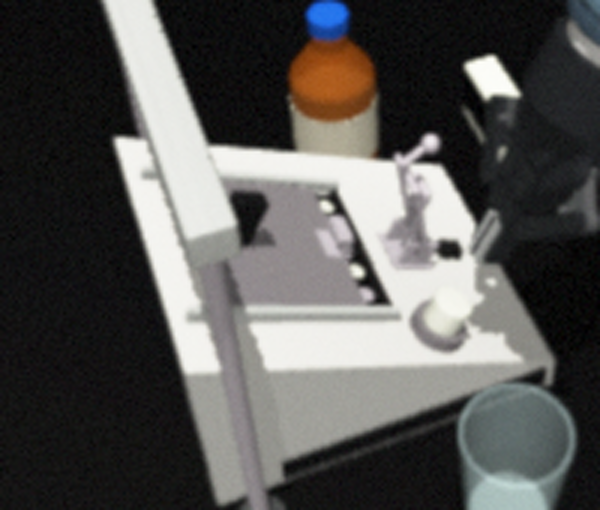

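```bash
python3 -c "
from h import *
f=lambda p:((proj('scene',W(p))[0]-[120,150])*3).round(0)
print(f([6.8,77.9,74.3]),f([6.8,77.9,60]),f([6,76,30]))
for s in (15,19,23):print(s,f([44+s+1,0,21.5]),f([122+s,0,45.5]))"
```

```text
[482. 256.] [472. 271.] [452. 299.]
15 [343. 227.] [256. 196.]
19 [338. 226.] [251. 196.]
23 [333. 226.] [245. 195.]
```

The finger tip at crop (478,258) matches the predicted (482,256). Pressing now.

Call:
apply_moves(plan=[[0,0,14,0,0,0],[0,-0.5,14,0,0,0],[0,-0.5,14,0,0,0],[0,0,0,0,0,0]])

```text
clock: 10.25
eef_pos: [0.5697, 0.1031, 0.0957]
eef_rot: [[-0.885, 0.159, 0.438], [0.143, 0.987, -0.07], [-0.444, 0.0, -0.896]]
contact_force: [-0.1, -0.7, 2.1]
finger_gap: -0.001
```

Call:
apply_moves(plan=[[0,0,4,0,0,0],[0,0,4,0,0,0],[0,0,4,0,0,0],[0,0,3,0,0,0],[0,0,0,0,0,0]])

```text
clock: 10.67
eef_pos: [0.5745, 0.1028, 0.087]
eef_rot: [[-0.883, 0.158, 0.442], [0.142, 0.987, -0.07], [-0.448, 0.001, -0.894]]
contact_force: [-43.4, -1.8, 67.2]
finger_gap: 0.003
```

```bash
python3 -c "
from h import *
st()"
```

```text
10.67 slope [ 5.8 76.8 20.8] F(slope) [-7.5 -8.3 79.2] gap 0.003 err [   0.6   -0.3 -179.5] q [-22.  29.  -0. 125.  79.  14. -17.]
```

The button bottomed at z 20.8 (79 N, firm), so it is fully in. Backing off and returning to the fin.

Call:
apply_moves(plan=[[0,0,-15,0,0,0],[0,0,-30,0,0,0],[0,0,-30,0,0,0],[0,0,-30,0,0,0],[0,0,-30,0,0,0]])

```text
clock: 11.08
eef_pos: [0.5156, 0.1122, 0.2058]
eef_rot: [[-0.885, 0.158, 0.439], [0.142, 0.987, -0.069], [-0.444, 0.001, -0.896]]
contact_force: [0.5, 0.1, 1.0]
finger_gap: 0.002
```

```bash
python3 -c "
from h import *
st();rows([([143,2,130],RG2),([143,2,45],RG2)],[8,4])"
```

```text
11.08 slope [  6.6  77.4 153.7] F(slope) [0.9 0.2 0.7] gap 0.002 err [   1.    -0.3 -179.5] q [-13.  12. -15. 127.  45.  26.  15.]
[-17.2, -9.3, 2.8, -0.02, -0.08, -0.06]
[-17.1, -9.3, 2.8, -0.02, -0.08, -0.06]
[-17.1, -9.3, 2.8, -0.02, -0.08, -0.06]
[-17.1, -9.3, 2.9, -0.02, -0.08, -0.06]
[-17.1, -9.3, 2.9, -0.02, -0.08, -0.06]
[-17.1, -9.4, 2.9, -0.02, -0.08, -0.06]
[-17.1, -9.4, 2.9, -0.02, -0.08, -0.06]
[-17.1, -9.4, 3.0, -0.03, -0.08, -0.07]
[0.0, 0.0, 21.3, 0.0, 0.0, 0.0]
[0.0, 0.0, 21.2, 0.0, 0.0, 0.0]
[0.0, 0.0, 21.3, 0.0, 0.0, 0.0]
[0.0, 0.0, 21.2, 0.0, 0.0, 0.0]
end [143.   2.  45.]
```

Call:
apply_moves(plan=[[-17,-9.5,3,0,0,0],[-17,-9.5,3,0,0,0],[-17,-9.5,3,0,0,0],[-17,-9.5,3,0,0,0],[-17,-9.5,3,0,0,0]], claw=0.2)

```text
clock: 11.5
eef_pos: [0.5915, 0.0514, 0.2295]
eef_rot: [[-0.884, 0.158, 0.439], [0.142, 0.987, -0.069], [-0.445, 0.001, -0.896]]
contact_force: [-0.6, -0.7, 0.5]
finger_gap: 0.597
```

Call:
apply_moves(plan=[[-17,-9.5,3,0,0,0],[-17,-9.5,3,0,0,0],[-17,-9,3,0,0,0],[0,0,20,0,0,0],[0,0,20,0,0,0]])

```text
clock: 11.92
eef_pos: [0.6549, 0.0124, 0.209]
eef_rot: [[-0.882, 0.161, 0.442], [0.144, 0.987, -0.07], [-0.448, 0.002, -0.894]]
contact_force: [-0.7, -0.3, 0.5]
finger_gap: 0.602
```

Call:
apply_moves(plan=[[0,0,20,0,0,0],[0,0,20,0,0,0],[0,0,0,0,0,0],[0,0,0,0,0,0]])

```text
clock: 12.25
eef_pos: [0.6701, 0.011, 0.1708]
eef_rot: [[-0.885, 0.158, 0.437], [0.142, 0.987, -0.07], [-0.443, 0.001, -0.897]]
contact_force: [-0.6, 0.9, 0.8]
finger_gap: 0.602
```

```bash
python3 -c "
from h import *
st();rows([([144,2,17],RG2)],[2])"
```

```text
12.25 slope [140.3   0.3  46.5] F(slope) [-0.2  0.8  1.1] gap 0.602 err [   1.1   -0.3 -179.5] q [  1.  27. -12. 111.  38.  22.  39.]
[-2.1, 0.9, 14.7, -0.1, -0.36, -0.24]
[-1.9, 0.9, 14.7, -0.11, -0.37, -0.24]
end [144.   2.  17.]
```

Call:
apply_moves(plan=[[-2,1,15,0,0,0],[-2,1,14,0,0,0],[0,0,0,0,0,0],[0,0,0,0,0,0]])

```text
clock: 12.58
eef_pos: [0.6871, 0.0106, 0.1481]
eef_rot: [[-0.884, 0.158, 0.439], [0.142, 0.987, -0.069], [-0.444, 0.001, -0.896]]
contact_force: [0.8, 0.4, -0.7]
finger_gap: 0.596
```

Call:
apply_moves(plan=[[0,0,0,0,0,0],[0,0,0,0,0,0],[0,0,0,0,0,0],[0,0,0,0,0,0],[0,0,0,0,0,0]], claw=-1)

```text
clock: 13.0
eef_pos: [0.6872, 0.0102, 0.1482]
eef_rot: [[-0.884, 0.158, 0.439], [0.142, 0.987, -0.07], [-0.445, 0.0, -0.896]]
contact_force: [-5.5, -0.7, 6.6]
finger_gap: 0.156
```

Call:
apply_moves(plan=[[3,0,0,0,0,0],[3,0,0,0,0,0],[3,0,0,0,0,0],[0,0,0,0,0,0]])

```text
clock: 13.33
eef_pos: [0.6792, 0.0114, 0.1441]
eef_rot: [[-0.884, 0.158, 0.44], [0.142, 0.987, -0.07], [-0.445, 0.0, -0.895]]
contact_force: [-4.4, -0.7, 7.2]
finger_gap: 0.16
```

```bash
python3 -c "
from h import *
st()"
```

```text
13.33 slope [136.1   2.   18.5] F(slope) [-0.5 -1.3  8.3] gap 0.16 err [   0.9   -0.3 -179.5] q [ -2.  30.  -9. 111.  41.  19.  36.]
```

Call:
apply_moves(plan=[[2,0,0,0,0,0],[2,0,0,0,0,0],[1,0,0,0,0,0],[0,0,0,0,0,0]])

```text
clock: 13.67
eef_pos: [0.6751, 0.012, 0.1419]
eef_rot: [[-0.884, 0.158, 0.44], [0.142, 0.987, -0.07], [-0.445, 0.0, -0.895]]
contact_force: [-2.7, -0.7, 6.7]
finger_gap: 0.158
```

Call:
apply_moves(plan=[[1,0,0,0,0,0],[1,0,0,0,0,0],[0,0,0,0,0,0]])

```text
clock: 13.92
eef_pos: [0.6744, 0.0122, 0.1416]
eef_rot: [[-0.883, 0.158, 0.441], [0.142, 0.987, -0.07], [-0.447, 0.001, -0.895]]
contact_force: [0.1, -3.0, 5.9]
finger_gap: 0.158
```

```bash
python3 -c "
from h import *
st()"
```

```text
13.92 slope [130.6   2.1  18.5] F(slope) [ 3.2 -2.9  5. ] gap 0.158 err [   0.7   -0.3 -179.5] q [ -3.  29.  -8. 112.  41.  18.  35.]
```

Call:
apply_moves(plan=[[1.5,0,0,0,0,0],[1.5,0,0,0,0,0],[0,0,0,0,0,0],[0,0,0,0,0,0]])

```text
clock: 14.25
eef_pos: [0.6734, 0.0123, 0.1412]
eef_rot: [[-0.882, 0.158, 0.444], [0.142, 0.987, -0.07], [-0.449, 0.002, -0.893]]
contact_force: [7.3, -2.7, 4.3]
finger_gap: 0.161
```

```bash
python3 -c "
from h import *
st()"
```

```text
14.25 slope [129.6   2.1  18.6] F(slope) [ 8.7 -1.6  0.4] gap 0.161 err [   0.5   -0.2 -179.5] q [ -3.  29.  -7. 112.  42.  17.  35.]
```

The hatch is against the seal (force rising, x 129.6, so s≈4 mm). Releasing and heading above the loop ball.

Call:
apply_moves(plan=[[-1.5,0,0,0,0,0],[-1,0,0,0,0,0],[0,0,0,0,0,0],[0,0,0,0,0,0],[0,0,0,0,0,0]], claw=0.0)

```text
clock: 14.67
eef_pos: [0.672, 0.0129, 0.1393]
eef_rot: [[-0.885, 0.158, 0.438], [0.142, 0.987, -0.069], [-0.443, 0.001, -0.897]]
contact_force: [-0.2, 0.4, -0.3]
finger_gap: 0.504
```

Call:
apply_moves(plan=[[0,0,-15,0,0,0],[0,0,-25,0,0,0],[0,0,-30,0,0,0],[0,0,-30,0,0,0],[0,0,-30,0,0,0]])

```text
clock: 15.08
eef_pos: [0.6143, 0.022, 0.2568]
eef_rot: [[-0.885, 0.158, 0.437], [0.142, 0.987, -0.069], [-0.443, 0.001, -0.897]]
contact_force: [0.6, -0.2, 0.2]
finger_gap: 0.499
```

Call:
apply_moves(plan=[[20,0,0,0,0,0],[20,0,0,0,0,0],[20,0,0,0,0,0],[20,0,0,0,0,0],[15,0,0,0,0,0]])

```text
clock: 15.5
eef_pos: [0.5295, 0.0353, 0.2131]
eef_rot: [[-0.885, 0.158, 0.437], [0.142, 0.987, -0.07], [-0.443, 0.0, -0.897]]
contact_force: [-0.2, -1.0, -0.4]
finger_gap: 0.502
```

Call:
apply_moves(plan=[[0,0,0,0,0,0],[0,0,0,0,0,0],[0,0,0,0,0,0]])

```text
clock: 15.75
eef_pos: [0.5325, 0.0355, 0.2147]
eef_rot: [[-0.884, 0.158, 0.44], [0.142, 0.987, -0.069], [-0.445, 0.001, -0.896]]
contact_force: [0.9, -0.9, -0.1]
finger_gap: 0.5
```

```bash
python3 -c "
from h import *
st();rows([([28,1,130],RG2)],[2])
from workcell import optics
for n in ('top','scene'):
    c=optics.camera(n)['color'][:,:,::-1];cv2.imwrite('pics/c_'+n+'.png',c)
a=cv2.imread('pics/c_scene.png')[170:270,180:300];
cv2.imwrite('pics/c.png',cv2.resize(a,None,fx=6,fy=6,interpolation=cv2.INTER_CUBIC))
f=lambda p:((proj('scene',W(p))[0]-[180,170])*6).round(0)
print(f([28,0,105]),f([48,-12,21.5]),f([48,12,21.5]),f([49+3.5,12,21.5]),f([126,0,45.5]))"
```

```text
15.75 slope [ 35.7   4.  148.9] F(slope) [ 0.9 -0.8 -0.6] gap 0.5 err [   0.9   -0.3 -179.5] q [ -1.  11. -16. 127.  38.  23.  32.]
[3.7, -1.5, 9.5, -0.08, -0.29, -0.25]
[3.8, -1.5, 9.5, -0.08, -0.29, -0.24]
end [ 28.   1. 130.]
[500. 164.] [343. 311.] [366. 358.] [355. 358.] [182. 274.]
```

View pics/c.png

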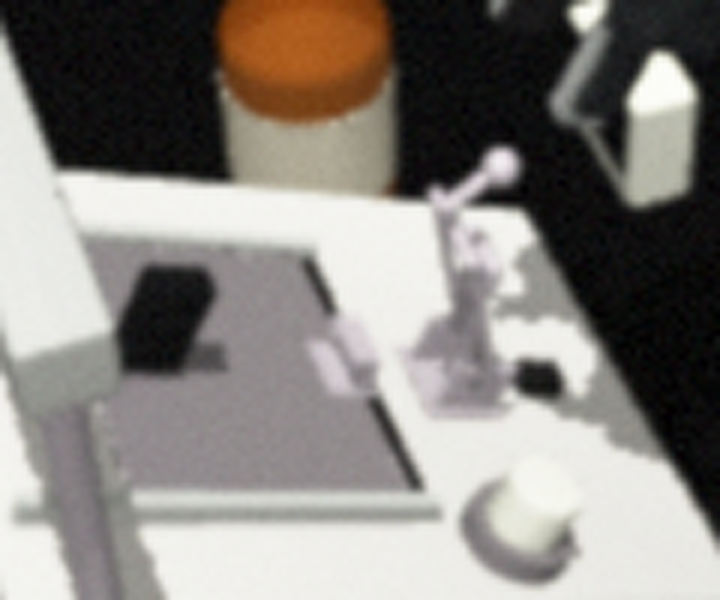

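The ball is at (502,164), exactly where predicted; the keeper lip and fin match hatch ≈ 4 mm. Descending onto the ball.

Call:
apply_moves(plan=[[4,-1,10,0,0,0],[3.5,-1,9,0,0,0],[0,0,0,0,0,0],[0,0,0,0,0,0],[0,0,0,0,0,0]])

```text
clock: 16.27
eef_pos: [0.5335, 0.0332, 0.1942]
eef_rot: [[-0.884, 0.158, 0.439], [0.142, 0.987, -0.069], [-0.445, 0.001, -0.896]]
contact_force: [0.7, -0.4, 0.3]
finger_gap: 0.501
```

```bash
python3 -c "
from h import *
st();rows([([28,1.5,90],RG2)],[5])"
```

```text
16.27 slope [ 27.6   1.9 130.1] F(slope) [ 0.8 -0.3 -0.1] gap 0.501 err [   0.9   -0.3 -179.5] q [ -3.  13. -14. 128.  43.  20.  27.]
[-0.2, 0.0, 8.0, -0.03, -0.12, -0.1]
[-0.1, -0.1, 8.0, -0.04, -0.12, -0.1]
[-0.1, -0.1, 8.0, -0.03, -0.12, -0.1]
[-0.1, 0.0, 8.0, -0.04, -0.12, -0.1]
[-0.1, -0.1, 8.1, -0.03, -0.13, -0.1]
end [28.   1.5 90. ]
```

Call:
apply_moves(plan=[[0,0,10,0,0,0],[0,0,10,0,0,0],[0,0,10,0,0,0],[0,0,10,0,0,0],[0,0,0,0,0,0]])

```text
clock: 16.68
eef_pos: [0.5509, 0.0302, 0.1573]
eef_rot: [[-0.885, 0.158, 0.438], [0.142, 0.987, -0.07], [-0.443, 0.001, -0.896]]
contact_force: [-0.0, 0.7, 0.9]
finger_gap: 0.5
```

Call:
apply_moves(plan=[[0,0,0,0,0,0],[0,0,0,0,0,0],[0,0,0,0,0,0],[0,0,0,0,0,0],[0,0,0,0,0,0]], claw=-1, grip_force=30)

```text
clock: 17.1
eef_pos: [0.551, 0.0308, 0.1587]
eef_rot: [[-0.884, 0.157, 0.44], [0.142, 0.988, -0.068], [-0.445, 0.002, -0.895]]
contact_force: [-0.1, 0.4, 2.9]
finger_gap: 0.117
```

Run:
```python
from h import *
st()
from workcell import get_state
s=get_state();g=S(s["eef_pos"]);off=g-[28,g[1],105]
print("off",off)
# target path lever/loop-angle
pr=None
for le,a in [(1.9,1.0),(1.9,.7),(1.93,.4),(2.0,.15),(2.15,-.05),(2.25,-.2),(2.25,-.235)]:
    t,p,b,k=latch(le,a+le);print(le,a,"bar",(b*1e3).round(1),"ball",(k*1e3).round(1),"d",np.hypot(*(k*1e3-[0,14])).round(1),"tcp",(k*1e3+off[[0,2]]).round(1))
for le,a in [(2.1,-.2),(1.9,-.2),(1.6,-.23),(1.4,-.24),(1.25,-.25),(1.17,-.25)]:
    t,p,b,k=latch(le,a+le);print(le,a,"bar",(b*1e3).round(1),"ball",(k*1e3).round(1))
```

```text
17.1 slope [27.2  2.1 90.4] F(slope) [1.2 0.3 2.7] gap 0.117 err [   0.9   -0.2 -179.5] q [ -7.  18.  -8. 128.  53.  16.  18.]
off [ -0.77529585   0.         -14.55577748]
1.9 1.0 bar [33.3 76.2] ball [ 27.8 104.7] d 94.9 tcp [27.  90.1]
1.9 0.7 bar [46.2 64.9] ball [49.3 93.7] d 93.7 tcp [48.6 79.1]
1.93 0.4 bar [55.6 50.2] ball [67.1 76.8] d 91.9 tcp [66.3 62.2]
2.0 0.15 bar [60.4 36.1] ball [78.2 59.1] d 90.2 tcp [77.4 44.5]
2.15 -0.05 bar [63. 24.] ball [84.9 42.9] d 89.7 tcp [84.2 28.4]
2.25 -0.2 bar [63.2 14.8] ball [87.7 30.3] d 89.2 tcp [86.9 15.7]
2.25 -0.235 bar [62.7 12.9] ball [87.8 27.4] d 88.8 tcp [87.  12.9]
2.1 -0.2 bar [61.2 15.7] ball [85.8 31.1]
1.9 -0.2 bar [58.5 16.4] ball [83.1 31.8]
1.6 -0.23 bar [54.  14.8] ball [79.  29.4]
1.4 -0.24 bar [51.1 13.5] ball [76.3 28. ]
1.25 -0.25 bar [49.1 12.1] ball [74.4 26.3]
1.17 -0.25 bar [48.1 11.5] ball [73.4 25.7]
```

Pinched, with an opening of 10 mm (soft pads on the ball). I'll follow the arc and check early.

Call:
apply_moves(plan=[[-4,0,1.5,0,0,0],[-4,0,1.7,0,0,0],[-3.7,0,1.8,0,0,0],[-3.5,0,2,0,0,0],[-3.5,0,2,0,0,0]])

```text
clock: 17.52
eef_pos: [0.5716, 0.0274, 0.1582]
eef_rot: [[-0.885, 0.158, 0.439], [0.142, 0.988, -0.069], [-0.444, 0.002, -0.896]]
contact_force: [-0.7, 2.7, 2.0]
finger_gap: 0.117
```

Call:
apply_moves(plan=[[-3.3,0,2.2,0,0,0],[0,0,0,0,0,0],[0,0,0,0,0,0]])

```text
clock: 17.77
eef_pos: [0.5751, 0.0268, 0.1574]
eef_rot: [[-0.885, 0.157, 0.439], [0.142, 0.988, -0.069], [-0.444, 0.001, -0.896]]
contact_force: [-0.4, 3.8, 3.3]
finger_gap: 0.121
```

```bash
python3 -c "
from h import *
st()
from workcell import optics
for n in ('top','scene'):
    c=optics.camera(n)['color'][:,:,::-1];cv2.imwrite('pics/d_'+n+'.png',c)
a=cv2.imread('pics/d_scene.png')[170:270,180:300];
cv2.imwrite('pics/d.png',cv2.resize(a,None,fx=6,fy=6,interpolation=cv2.INTER_CUBIC))
f=lambda p:((proj('scene',W(p))[0]-[180,170])*6).round(0)
print(f([49.3,0,93.7]),f([46.2,20,65]),f([46.2,-20,65]))"
```

```text
17.77 slope [48.4  1.7 78.2] F(slope) [0.6 3.7 3.3] gap 0.121 err [   1.    -0.2 -179.5] q [ -4.  20.  -9. 125.  51.  16.  21.]
[435. 183.] [429. 285.] [388. 207.]
```

View pics/d.png

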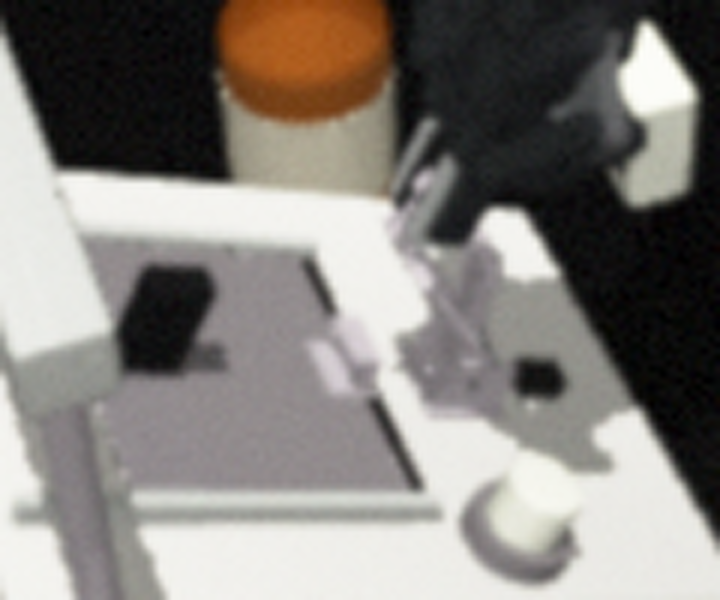

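The loop followed: bar ends near (392,215) and (425,275), as predicted. Continuing the arc.

Call:
apply_moves(plan=[[-3.5,0,2.2,0,0,0],[-3.3,0,2.4,0,0,0],[-3,0,2.6,0,0,0],[-2.9,0,2.8,0,0,0],[-2.7,0,2.9,0,0,0]])

```text
clock: 18.28
eef_pos: [0.5946, 0.0235, 0.1527]
eef_rot: [[-0.885, 0.158, 0.439], [0.142, 0.987, -0.069], [-0.444, 0.001, -0.896]]
contact_force: [-0.8, 5.3, 0.5]
finger_gap: 0.125
```

Call:
apply_moves(plan=[[-2.5,0,3.1,0,0,0],[-2.3,0,3.3,0,0,0],[-2.2,0,3.5,0,0,0],[-2.2,0,3.5,0,0,0],[-2.2,0,3.6,0,0,0]])

```text
clock: 18.7
eef_pos: [0.6122, 0.0208, 0.1426]
eef_rot: [[-0.885, 0.158, 0.439], [0.142, 0.988, -0.069], [-0.444, 0.001, -0.896]]
contact_force: [0.6, 5.7, 0.4]
finger_gap: 0.121
```

Call:
apply_moves(plan=[[-2.2,0,3.8,0,0,0],[0,0,0,0,0,0],[0,0,0,0,0,0]])

```text
clock: 18.95
eef_pos: [0.6157, 0.0203, 0.14]
eef_rot: [[-0.885, 0.158, 0.439], [0.142, 0.988, -0.069], [-0.444, 0.001, -0.896]]
contact_force: [0.7, 5.1, 0.2]
finger_gap: 0.122
```

```bash
python3 -c "
from h import *
st()"
```

```text
18.95 slope [77.1  1.4 44. ] F(slope) [0.1 5.1 0.2] gap 0.122 err [   1.    -0.2 -179.5] q [ -3.  25.  -9. 120.  51.  16.  23.]
```

Call:
apply_moves(plan=[[-1.8,0.4,4,0,0,0],[-2,0.4,4,0,0,0],[-2,0,4,0,0,0],[-1.6,0,4,0,0,0],[-1,0,3.5,0,0,0]])

```text
clock: 19.37
eef_pos: [0.6312, 0.018, 0.1256]
eef_rot: [[-0.885, 0.158, 0.437], [0.142, 0.987, -0.07], [-0.443, 0.0, -0.897]]
contact_force: [-1.3, 4.7, 0.8]
finger_gap: 0.121
```

Call:
apply_moves(plan=[[-1,0,3,0,0,0],[-1,0,3,0,0,0],[0,0,0,0,0,0],[0,0,0,0,0,0]])

```text
clock: 19.7
eef_pos: [0.6355, 0.0174, 0.1215]
eef_rot: [[-0.885, 0.158, 0.438], [0.142, 0.987, -0.07], [-0.443, 0.0, -0.896]]
contact_force: [-2.2, 4.4, -0.0]
finger_gap: 0.12
```

```bash
python3 -c "
from h import *
st()
from workcell import optics
for n in ('top','scene'):
    c=optics.camera(n)['color'][:,:,::-1];cv2.imwrite('pics/e_'+n+'.png',c)
a=cv2.imread('pics/e_scene.png')[180:260,180:280];
cv2.imwrite('pics/e.png',cv2.resize(a,None,fx=7,fy=7,interpolation=cv2.INTER_CUBIC))
f=lambda p:((proj('scene',W(p))[0]-[180,180])*7).round(0)
print([f([x,y,15.5]) for x in(62,56) for y in (20,-20)],f([52.5,12,21.5]),f([45,12,21.5]))"
```

```text
19.7 slope [86.6  1.4 18.4] F(slope) [-2.5  4.   1.3] gap 0.12 err [   1.1   -0.3 -179.5] q [ -4.  29.  -8. 117.  53.  15.  22.]
[array([389., 380.]), array([345., 287.]), array([406., 380.]), array([362., 288.])] [414. 348.] [436. 349.]
```

View pics/e.png

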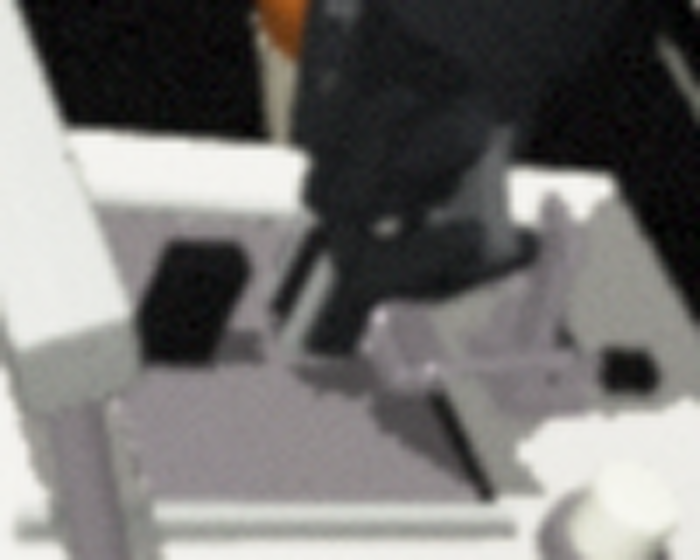

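```bash
python3 -c "
from h import *
f=lambda p:((proj('scene',W(p))[0]-[180,180])*7).round(0).tolist()
for le in (1.3,1.5,1.7,1.9,2.1,2.3):
    t,p,b,k=latch(le,le);print(le,f([t[0]*1e3,0,t[1]*1e3]),f([t[0]*1e3,13,t[1]*1e3]))
g=[86.6+.8,18.4+14.6]
q=least_squares(lambda v:(latch(v[0],v[0]+v[1])[3]*1e3-g),[2.2,-.1]);print(q.x,q.fun,[ (v*1e3).round(1) for v in latch(q.x[0],q.x.sum())])
b=latch(q.x[0],q.x.sum())[2]*1e3
print(f([b[0],20,b[1]]),f([b[0],-20,b[1]]))
a=cv2.imread('pics/e_top.png')[160:230,225:305]
cv2.imwrite('pics/e2.png',cv2.resize(a,None,fx=7,fy=7,interpolation=cv2.INTER_CUBIC))"
```

```text
1.3 [652.0, 215.0] [669.0, 244.0]
1.5 [624.0, 208.0] [641.0, 237.0]
1.7 [592.0, 206.0] [609.0, 235.0]
1.9 [558.0, 210.0] [574.0, 240.0]
2.1 [522.0, 220.0] [538.0, 250.0]
2.3 [486.0, 235.0] [502.0, 265.0]
[ 2.23916428 -0.16688991] [1.42108547e-14 7.10542736e-15] [array([36.6, 60.3]), array([ 6.7, 26.3]), array([63.4, 16.8]), array([87.4, 33. ])]
[386.0, 377.0] [343.0, 284.0]
```

The lever still stands (tip near (553,200), ≈1.95), and the bar's near end is at about (385,372), beyond the lip. Lowering, then drawing back under the lip.

Call:
apply_moves(plan=[[-0.3,0,2.5,0,0,0],[0,0,2.5,0,0,0],[0,0,0,0,0,0],[0,0,0,0,0,0],[0,0,0,0,0,0]])

```text
clock: 20.22
eef_pos: [0.6383, 0.017, 0.1178]
eef_rot: [[-0.885, 0.158, 0.439], [0.142, 0.987, -0.07], [-0.444, 0.001, -0.896]]
contact_force: [-1.5, 2.7, -0.5]
finger_gap: 0.117
```

```bash
python3 -c "
from h import *
st()"
```

```text
20.22 slope [87.4  1.5 13.9] F(slope) [-1.9  2.4  0.4] gap 0.117 err [   1.    -0.3 -179.5] q [ -4.  29.  -7. 117.  54.  14.  21.]
```

Call:
apply_moves(plan=[[2,0,0,0,0,0],[2,0,0.3,0,0,0],[2,0,0.3,0,0,0],[2,0,0.3,0,0,0],[0,0,0,0,0,0]])

```text
clock: 20.63
eef_pos: [0.6347, 0.0177, 0.1158]
eef_rot: [[-0.882, 0.159, 0.444], [0.143, 0.987, -0.069], [-0.449, 0.002, -0.893]]
contact_force: [5.1, 2.0, 4.6]
finger_gap: 0.117
```

```bash
python3 -c "
from h import *
st()"
```

```text
20.63 slope [83.2  1.7 13.7] F(slope) [6.3 2.7 2. ] gap 0.117 err [   0.5   -0.2 -179.4] q [ -5.  29.  -6. 118.  56.  13.  18.]
```

Call:
apply_moves(plan=[[1.5,0,0.3,0,0,0],[1.5,0,0.3,0,0,0],[1,0,0.3,0,0,0],[0,0,0,0,0,0],[0,0,0,0,0,0]])

```text
clock: 21.05
eef_pos: [0.6315, 0.0182, 0.1132]
eef_rot: [[-0.882, 0.159, 0.444], [0.143, 0.987, -0.069], [-0.449, 0.002, -0.894]]
contact_force: [5.1, 2.2, 3.8]
finger_gap: 0.119
```

```bash
python3 -c "
from h import *
st()"
```

```text
21.05 slope [79.1  1.7 12.9] F(slope) [6.  3.  1.3] gap 0.119 err [   0.5   -0.2 -179.4] q [ -6.  29.  -5. 119.  58.  13.  16.]
```

Call:
apply_moves(plan=[[1.5,0,0.3,0,0,0],[1.5,0,0.3,0,0,0],[1,0,0.3,0,0,0],[0,0,0,0,0,0],[0,0,0,0,0,0]])

```text
clock: 21.47
eef_pos: [0.6306, 0.0184, 0.1123]
eef_rot: [[-0.88, 0.159, 0.447], [0.143, 0.987, -0.07], [-0.452, 0.003, -0.892]]
contact_force: [8.3, 1.2, 6.8]
finger_gap: 0.12
```

```bash
python3 -c "
from h import *
st()"
```

```text
21.47 slope [77.9  1.8 12.5] F(slope) [10.3  2.4  2.4] gap 0.12 err [   0.2   -0.2 -179.4] q [ -6.  29.  -5. 119.  60.  13.  14.]
```

Call:
apply_moves(plan=[[1.5,0,0,0,0,0],[1,0,0,0,0,0],[0,0,0,0,0,0],[0,0,0,0,0,0]])

```text
clock: 21.8
eef_pos: [0.6297, 0.0186, 0.1122]
eef_rot: [[-0.879, 0.159, 0.449], [0.144, 0.987, -0.07], [-0.454, 0.003, -0.891]]
contact_force: [9.5, 0.3, 9.7]
finger_gap: 0.119
```

```bash
python3 -c "
from h import *
st()"
```

```text
21.8 slope [77.1  1.8 12.8] F(slope) [12.7  1.7  4.4] gap 0.119 err [-1.000e-01 -2.000e-01 -1.794e+02] q [ -6.  29.  -5. 119.  61.  12.  13.]
```

```bash
python3 -c "
from h import *
from workcell import optics
c={n:optics.camera(n)['color'][:,:,::-1] for n in ('top','scene')}
a=cv2.resize(c['scene'][180:255,205:275],None,fx=7,fy=7,interpolation=cv2.INTER_CUBIC)
cv2.imwrite('pics/g.png',a)
f=lambda p:((proj('scene',W(p))[0]-[205,180])*7).round(0).tolist()
for le in (.9,1.1,1.3,1.5,1.7):
    t,p,b,k=latch(le,le);print(le,f([t[0]*1e3,0,t[1]*1e3]),f([t[0]*1e3,13,t[1]*1e3]))
print('barend',[f([x,20,12]) for x in(48,52,56,60)],'lip',f([52.5,12,21.5]),f([45,12,21.5]),'pivot',f([0,8,14]))"
```

```text
0.9 [515.0, 244.0] [532.0, 272.0]
1.1 [499.0, 227.0] [516.0, 256.0]
1.3 [477.0, 215.0] [494.0, 244.0]
1.5 [449.0, 208.0] [466.0, 237.0]
1.7 [417.0, 206.0] [434.0, 235.0]
barend [[249.0, 389.0], [238.0, 389.0], [226.0, 389.0], [215.0, 388.0]] lip [239.0, 348.0] [261.0, 349.0] pivot [368.0, 361.0]
```

View pics/g.png

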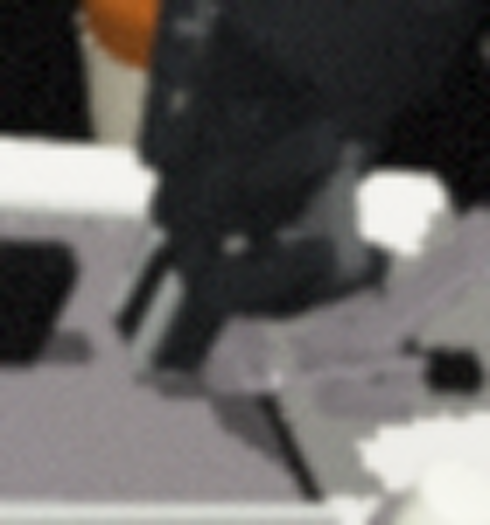

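The lever leans to the robot with its tip off the crop beyond (490,215), i.e. ≈1.15. That is only possible with the bar back against the keeper plate, so it is hooked. Releasing and lifting clear.

Call:
apply_moves(plan=[[-1.5,0,0,0,0,0],[0,0,0,0,0,0],[0,0,0,0,0,0]])

```text
clock: 22.15
eef_pos: [0.6298, 0.0186, 0.112]
eef_rot: [[-0.88, 0.159, 0.447], [0.143, 0.987, -0.07], [-0.453, 0.003, -0.892]]
contact_force: [7.9, 0.1, 9.6]
finger_gap: 0.123
```

Call:
apply_moves(plan=[[0,0,0,0,0,0],[0,0,0,0,0,0],[0,0,-3,0,0,0],[0,0,-10,0,0,0],[0,0,-20,0,0,0]], claw=-0.2)

```text
clock: 22.57
eef_pos: [0.608, 0.0205, 0.1352]
eef_rot: [[-0.887, 0.159, 0.434], [0.142, 0.987, -0.072], [-0.44, -0.002, -0.898]]
contact_force: [0.4, 0.3, -0.1]
finger_gap: 0.404
```

Call:
apply_moves(plan=[[0,0,-25,0,0,0],[0,0,-25,0,0,0],[0,0,-25,0,0,0],[0,0,0,0,0,0]])

```text
clock: 22.9
eef_pos: [0.5765, 0.0266, 0.2078]
eef_rot: [[-0.883, 0.158, 0.441], [0.142, 0.987, -0.07], [-0.447, 0.001, -0.895]]
contact_force: [0.9, 1.0, -0.5]
finger_gap: 0.399
```

```bash
python3 -c "
from h import *
st()
from workcell import optics
c=optics.camera('scene')['color'][:,:,::-1];cv2.imwrite('pics/h_scene.png',c)
c=optics.camera('top')['color'][:,:,::-1];cv2.imwrite('pics/h_top.png',c)
a=cv2.resize(c[150:240,220:310],None,fx=4.4,fy=6,interpolation=cv2.INTER_CUBIC)
b=cv2.resize(cv2.imread('pics/h_scene.png')[180:255,205:285],None,fx=7,fy=7,interpolation=cv2.INTER_CUBIC)
cv2.imwrite('pics/h.png',b)
f=lambda p:((proj('scene',W(p))[0]-[205,180])*7).round(0).tolist()
for le,a in ((1.0,-.24),(1.17,-.25),(1.3,-.25),(1.5,-.24),(1.9,-.25)):
    t,p,b,k=latch(le,le+a);print(le,'tip',f([t[0]*1e3,0,t[1]*1e3]),'ball',f([k[0]*1e3,0,k[1]*1e3]),'barend',f([b[0]*1e3,20,b[1]*1e3]))
"
```

```text
22.9 slope [ 72.5   1.8 122.4] F(slope) [ 0.4  1.2 -0.8] gap 0.399 err [   0.7   -0.3 -179.5] q [  6.  16. -21. 122.  42.  24.  32.]
1.0 tip [507.0, 235.0] ball [176.0, 309.0] barend [252.0, 393.0]
1.17 tip [492.0, 222.0] ball [172.0, 307.0] barend [248.0, 390.0]
1.3 tip [477.0, 215.0] ball [168.0, 305.0] barend [245.0, 388.0]
1.5 tip [449.0, 208.0] ball [163.0, 300.0] barend [239.0, 384.0]
1.9 tip [383.0, 210.0] ball [146.0, 301.0] barend [223.0, 385.0]
```

View pics/h.png

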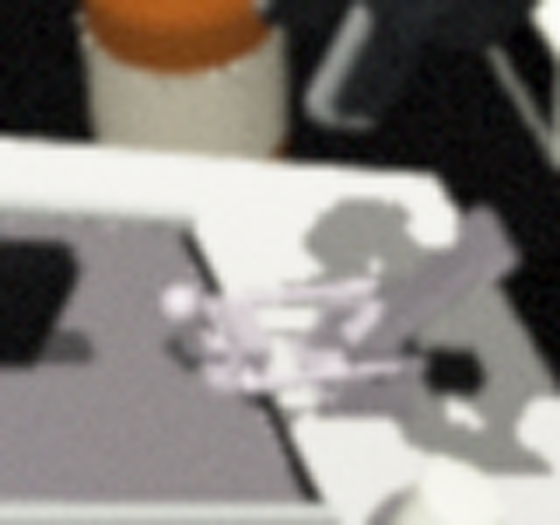

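The ball is at (180,302) and the lever tip near (495,225), so the lever is ≈1.1 and the loop is flat and low. A bar on top of the lip would put the ball at about (218,260), so the loop is hooked. Now I'll tilt the hand and throw the lever with shut fingers.

Call:
apply_moves(plan=[[0,0,0,0,5,0],[0,0,0,0,5,0],[0,0,0,0,5,0],[0,0,0,0,5,0],[0,0,0,0,0,0]], claw=-1)

```text
clock: 23.42
eef_pos: [0.5791, 0.025, 0.2031]
eef_rot: [[-0.981, 0.162, 0.106], [0.161, 0.987, -0.016], [-0.107, 0.001, -0.994]]
contact_force: [1.4, -0.5, 0.0]
finger_gap: 0.003
```

```bash
cat >> h.py <<'E'
T20=tilt(20)@np.diag([-1,-1,1.])
def throw(le,rA=None,rB=None):
    ex=np.array([np.cos(le),-np.sin(le)]);ez=np.array([np.sin(le),np.cos(le)])
    A=11*np.array([-np.cos(np.radians(20)),np.sin(np.radians(20))])
    r=rA if rA else rB
    c=np.array([0,14])-r*ex+5*ez-(A if rA else -A)
    return [float(c[0]),2.,float(c[1])]
E
python3 -c "
from h import *
st()
print('tilt err',Ro.from_matrix(T20.T@__import__('workcell').get_state()['eef_rot']).as_rotvec(degrees=True))
for le,rA in ((1.3,50),(1.1,50),(.9,52),(.7,54),(.5,58),(.35,62)):print(le,np.round(throw(le,rA),1))
for le,rB in ((.35,40),(.2,42),(0,44)):print(le,np.round(throw(le,None,rB),1))
rows([(throw(1.1,50)+np.array([14,0,6]),T20)],[7])"
```

```text
23.42 slope [ 72.9   0.6 117. ] F(slope) [ 1.3 -0.3 -0.6] gap 0.003 err [  32.4   -0.2 -176.3] q [ 16.  26. -30. 105.  20.  49.  57.]
tilt err [0.00358256 0.8547053  0.74241054]
1.3 [ 1.8  2.  59.8]
1.1 [-7.9  2.  57.1]
0.9 [-18.1   2.   54.1]
0.7 [-27.7   2.   48.8]
0.5 [-38.2   2.   42.4]
0.35 [-46.2   2.   36.2]
0.35 [-46.2   2.   36.2]
0.2 [-50.5   2.   31. ]
0 [-54.3   2.   22.8]
[6.2, 0.1, 10.6, 0.0, -0.12, -0.11]
[6.2, 0.1, 10.6, 0.0, -0.12, -0.11]
[6.2, 0.1, 10.6, 0.0, -0.12, -0.1]
[6.2, 0.2, 10.6, 0.0, -0.12, -0.11]
[6.3, 0.2, 10.5, 0.0, -0.12, -0.1]
[6.3, 0.2, 10.5, 0.0, -0.13, -0.11]
[6.3, 0.2, 10.5, 0.0, -0.12, -0.1]
end [ 6.1  2.  63.1]
```

Call:
apply_moves(plan=[[6,0,10.5,0,0,0],[6,0.2,10.5,0,0,0],[6,0.2,10.5,0,0,0],[6,0.2,10.5,0,0,0],[6,0.2,10.5,0,0,0]])

```text
clock: 23.83
eef_pos: [0.5518, 0.0311, 0.1469]
eef_rot: [[-0.981, 0.158, 0.109], [0.157, 0.987, -0.018], [-0.11, -0.0, -0.994]]
contact_force: [-0.1, 0.4, -0.2]
finger_gap: 0.0
```

Call:
apply_moves(plan=[[6,0.2,10.5,0,0,0],[6,0.2,10.5,0,0,0],[0,0,0,0,0,0],[0,0,0,0,0,0]])

```text
clock: 24.17
eef_pos: [0.5426, 0.0332, 0.1256]
eef_rot: [[-0.982, 0.157, 0.108], [0.156, 0.988, -0.018], [-0.109, -0.0, -0.994]]
contact_force: [-0.1, 0.7, 0.6]
finger_gap: -0.003
```

```bash
python3 -c "
from h import *
st()
P=[throw(1.1,50),throw(.9,52),throw(.7,54),throw(.5,58),throw(.35,62),throw(.2,None,42),throw(0,None,44)]
rows([(p,T20) for p in P],[3,4,4,4,4,3,4])"
```

```text
24.17 slope [ 4.5  3.2 64.8] F(slope) [0.1 0.7 0.6] gap -0.003 err [  32.3   -0.2 -176.6] q [ 12.  29. -28. 113.  25.  38.  50.]
[2.9, -0.4, 3.9, -0.03, -0.25, -0.16]
[3.0, -0.4, 3.9, -0.02, -0.24, -0.16]
[2.9, -0.5, 3.8, -0.03, -0.25, -0.15]
[2.1, 0.0, 1.6, 0.0, 0.0, 0.0]
[2.2, 0.0, 1.6, 0.0, 0.0, 0.0]
[2.1, 0.0, 1.5, 0.0, 0.0, 0.0]
[2.2, 0.0, 1.6, 0.0, 0.0, 0.0]
[1.8, 0.0, 2.1, 0.0, 0.0, 0.0]
[1.8, 0.0, 2.0, 0.0, 0.0, 0.0]
[1.8, 0.0, 2.1, 0.0, 0.0, 0.0]
[1.9, 0.0, 2.0, 0.0, 0.0, 0.0]
[1.9, 0.0, 2.4, 0.0, 0.0, 0.0]
[1.9, 0.0, 2.4, 0.0, 0.0, 0.0]
[1.9, 0.0, 2.4, 0.0, 0.0, 0.0]
[1.9, 0.0, 2.4, 0.0, 0.0, 0.0]
[1.3, 0.0, 2.2, 0.0, 0.0, 0.0]
[1.4, 0.0, 2.1, 0.0, 0.0, 0.0]
[1.3, 0.0, 2.2, 0.0, 0.0, 0.0]
[1.4, 0.0, 2.1, 0.0, 0.0, 0.0]
[0.8, 0.0, 2.1, 0.0, 0.0, 0.0]
[0.7, 0.0, 2.1, 0.0, 0.0, 0.0]
[0.8, 0.0, 2.2, 0.0, 0.0, 0.0]
[0.2, 0.0, 2.3, 0.0, 0.0, 0.0]
[0.2, 0.0, 2.2, 0.0, 0.0, 0.0]
[0.2, 0.0, 2.3, 0.0, 0.0, 0.0]
[0.2, 0.0, 2.2, 0.0, 0.0, 0.0]
end [-54.4   2.   22.8]
```

Call:
apply_moves(plan=[[3,-0.3,4,0,0,0],[3,-0.3,4,0,0,0],[3,-0.3,4,0,0,0],[2,0,1.5,0,0,0],[2,0,1.5,0,0,0]])

```text
clock: 24.58
eef_pos: [0.5339, 0.0339, 0.1109]
eef_rot: [[-0.981, 0.158, 0.112], [0.157, 0.987, -0.017], [-0.113, 0.001, -0.994]]
contact_force: [3.6, -1.7, 2.3]
finger_gap: -0.0
```

Call:
apply_moves(plan=[[2,0,1.5,0,0,0],[2,0,1.5,0,0,0],[2,0,2,0,0,0],[2,0,2,0,0,0],[0,0,0,0,0,0]])

```text
clock: 25.0
eef_pos: [0.5255, 0.0357, 0.1024]
eef_rot: [[-0.981, 0.158, 0.109], [0.157, 0.987, -0.016], [-0.111, 0.001, -0.994]]
contact_force: [3.5, -1.9, 3.2]
finger_gap: -0.0
```

```bash
python3 -c "
from h import *
st()
P=[throw(.7,54),throw(.5,58),throw(.35,62),throw(.2,None,42),throw(0,None,44)]
rows([(p,T20) for p in P],[1,4,4,3,4])"
```

```text
25.0 slope [-21.5   3.1  52. ] F(slope) [ 4.8 -1.4  1.1] gap -0.0 err [ 3.220e+01 -1.000e-01 -1.766e+02] q [ 11.  29. -26. 116.  27.  34.  47.]
[4.7, -1.2, 5.2, 0.0, -0.65, -0.51]
[1.9, 0.0, 2.4, 0.0, 0.0, 0.0]
[1.9, 0.0, 2.4, 0.0, 0.0, 0.0]
[1.9, 0.0, 2.4, 0.0, 0.0, 0.0]
[1.9, 0.0, 2.4, 0.0, 0.0, 0.0]
[1.4, 0.0, 2.1, 0.0, 0.0, 0.0]
[1.3, 0.0, 2.2, 0.0, 0.0, 0.0]
[1.4, 0.0, 2.1, 0.0, 0.0, 0.0]
[1.3, 0.0, 2.2, 0.0, 0.0, 0.0]
[0.8, 0.0, 2.1, 0.0, 0.0, 0.0]
[0.7, 0.0, 2.1, 0.0, 0.0, 0.0]
[0.8, 0.0, 2.1, 0.0, 0.0, 0.0]
[0.2, 0.0, 2.3, 0.0, 0.0, 0.0]
[0.2, 0.0, 2.3, 0.0, 0.0, 0.0]
[0.2, 0.0, 2.2, 0.0, 0.0, 0.0]
[0.2, 0.0, 2.3, 0.0, 0.0, 0.0]
end [-54.4   2.   22.8]
```

The contact force is 4.8 N, within the expected range. Continuing.

Call:
apply_moves(plan=[[2,-0.4,2.5,0,0,0],[2,-0.4,2.5,0,0,0],[2,0,2.5,0,0,0],[2,0,2.5,0,0,0],[2,0,2.5,0,0,0]])

```text
clock: 25.42
eef_pos: [0.5164, 0.0359, 0.0886]
eef_rot: [[-0.981, 0.158, 0.108], [0.157, 0.987, -0.017], [-0.11, 0.0, -0.994]]
contact_force: [3.1, 0.1, 1.9]
finger_gap: 0.0
```

```bash
python3 -c "
from h import *
st()"
```

```text
25.42 slope [-35.8   2.   43.8] F(slope) [3.6 0.6 0.3] gap 0.0 err [  32.2   -0.2 -176.6] q [ 10.  30. -25. 118.  28.  32.  46.]
```

Call:
apply_moves(plan=[[2,0,2.3,0,0,0],[1.5,0,2.2,0,0,0],[1.5,0,2.2,0,0,0],[1.4,0,2.2,0,0,0],[0,0,0,0,0,0]])

```text
clock: 25.83
eef_pos: [0.5107, 0.0367, 0.0788]
eef_rot: [[-0.982, 0.158, 0.108], [0.157, 0.987, -0.017], [-0.109, 0.0, -0.994]]
contact_force: [-0.0, -0.9, -0.7]
finger_gap: -0.0
```

```bash
python3 -c "
from h import *
st()
P=[throw(.35,62),throw(.2,None,42),throw(0,None,44)]
rows([(p,T20) for p in P],[2,3,4])"
```

```text
25.83 slope [-45.4   2.   37.7] F(slope) [-0.2 -0.8 -0.6] gap -0.0 err [  32.3   -0.2 -176.6] q [  9.  31. -24. 119.  29.  30.  44.]
[0.1, 0.0, 0.8, -0.02, -0.37, -0.25]
[0.2, 0.0, 0.9, -0.03, -0.38, -0.26]
[0.7, 0.0, 2.1, 0.0, 0.0, 0.0]
[0.8, 0.0, 2.1, 0.0, 0.0, 0.0]
[0.7, 0.0, 2.1, 0.0, 0.0, 0.0]
[0.2, 0.0, 2.3, 0.0, 0.0, 0.0]
[0.2, 0.0, 2.3, 0.0, 0.0, 0.0]
[0.2, 0.0, 2.2, 0.0, 0.0, 0.0]
[0.2, 0.0, 2.3, 0.0, 0.0, 0.0]
end [-54.3   2.   22.7]
```

Contact is light here. To stay on the lever face and not run off its tip, I'll press straight along the slope normal.

Call:
apply_moves(plan=[[-0.7,0,2,0,0,0],[-0.7,0,2,0,0,0],[-0.7,0,2,0,0,0],[0,0,0,0,0,0]])

```text
clock: 26.17
eef_pos: [0.514, 0.0363, 0.0731]
eef_rot: [[-0.981, 0.158, 0.108], [0.157, 0.987, -0.017], [-0.109, 0.0, -0.994]]
contact_force: [-0.1, -0.5, 0.2]
finger_gap: 0.003
```

```bash
python3 -c "
from h import *
st()"
```

```text
26.17 slope [-45.    2.   31.1] F(slope) [ 0.1 -0.5  0.2] gap 0.003 err [  32.3   -0.2 -176.6] q [  9.  31. -24. 118.  30.  30.  44.]
```

Call:
apply_moves(plan=[[-0.7,0,2,0,0,0],[-0.7,0,2,0,0,0],[0,0,0,0,0,0]])

```text
clock: 26.42
eef_pos: [0.5164, 0.036, 0.0696]
eef_rot: [[-0.981, 0.158, 0.109], [0.157, 0.987, -0.017], [-0.111, 0.001, -0.994]]
contact_force: [-0.2, -0.5, -1.2]
finger_gap: 0.0
```

```bash
python3 -c "
from h import *
st()"
```

```text
26.42 slope [-44.4   2.1  26.9] F(slope) [-0.7 -0.5 -1. ] gap 0.0 err [  32.2   -0.2 -176.6] q [  9.  32. -23. 118.  30.  29.  44.]
```

Call:
apply_moves(plan=[[-0.7,0,2,0,0,0],[0,0,0,0,0,0],[0,0,0,0,0,0]])

```text
clock: 26.67
eef_pos: [0.5176, 0.0359, 0.068]
eef_rot: [[-0.981, 0.158, 0.11], [0.157, 0.987, -0.017], [-0.111, 0.001, -0.994]]
contact_force: [-0.7, -0.4, 1.1]
finger_gap: -0.001
```

```bash
python3 -c "
from h import *
st()"
```

```text
26.67 slope [-44.1   2.2  25. ] F(slope) [-0.1 -0.5  1.3] gap -0.001 err [ 3.210e+01 -1.000e-01 -1.766e+02] q [  9.  32. -23. 118.  30.  29.  44.]
```

Call:
apply_moves(plan=[[-0.6,0,1.5,0,0,0],[0,0,0,0,0,0],[0,0,0,0,0,0]])

```text
clock: 26.92
eef_pos: [0.518, 0.0359, 0.0672]
eef_rot: [[-0.981, 0.158, 0.11], [0.157, 0.987, -0.017], [-0.111, 0.0, -0.994]]
contact_force: [-4.3, 0.5, 9.1]
finger_gap: -0.0
```

```bash
python3 -c "
from h import *
st()"
```

```text
26.92 slope [-44.1   2.3  24. ] F(slope) [ 0.3 -0.2 10.1] gap -0.0 err [  32.1   -0.2 -176.6] q [  8.  32. -23. 118.  30.  29.  44.]
```

Call:
apply_moves(plan=[[-0.4,0,1.3,0,0,0],[0,0,0,0,0,0],[0,0,0,0,0,0]])

```text
clock: 27.17
eef_pos: [0.5183, 0.0359, 0.0667]
eef_rot: [[-0.981, 0.158, 0.11], [0.157, 0.987, -0.018], [-0.111, -0.0, -0.994]]
contact_force: [-10.0, 0.3, 22.3]
finger_gap: -0.003
```

```bash
python3 -c "
from h import *
st()"
```

```text
27.17 slope [-44.1   2.3  23.5] F(slope) [ 1.3 -1.2 24.4] gap -0.003 err [  32.1   -0.3 -176.6] q [  8.  32. -23. 118.  30.  29.  44.]
```

Firm stop (24 N at z 23.5): the lever lies down. Backing off, then checking the images numerically since my picture allowance is used up.

Call:
apply_moves(plan=[[0,0,-10,0,0,0],[0,0,-25,0,0,0],[0,0,-35,0,0,0],[0,0,-35,0,0,0],[10,0,-35,0,0,0]])

```text
clock: 27.58
eef_pos: [0.4946, 0.0396, 0.2054]
eef_rot: [[-0.981, 0.159, 0.111], [0.158, 0.987, -0.016], [-0.112, 0.002, -0.994]]
contact_force: [1.1, 0.6, 1.6]
finger_gap: 0.003
```

Call:
apply_moves(plan=[[25,0,-20,0,0,0],[30,0,0,0,0,0],[30,0,0,0,0,0],[0,0,0,0,0,0],[0,0,0,0,0,0]])

```text
clock: 28.0
eef_pos: [0.407, 0.0531, 0.2141]
eef_rot: [[-0.981, 0.157, 0.11], [0.156, 0.988, -0.018], [-0.112, -0.0, -0.994]]
contact_force: [0.6, 0.5, 0.4]
finger_gap: 0.005
```

Run:
```python
from h import *
from workcell import optics
st()
for n in ('top','scene'): cv2.imwrite(f'pics/z_{n}.png',optics.camera(n)['color'][:,:,::-1])
f=lambda n,p:proj(n,W(p))[0]
# fin shift from s=.004 to now, predicted for full closing and observed
new=cv2.imread('pics/z_scene.png')
for nm,ref in(('c (rest)','pics/c_scene.png'),('h','pics/h_scene.png')):
    old=cv2.imread(ref);t=old[210:235,196:220]
    R=cv2.resize(new[200:245,186:232],None,fx=10,fy=10,interpolation=cv2.INTER_CUBIC);T=cv2.resize(t,None,fx=10,fy=10,interpolation=cv2.INTER_CUBIC)
    _,v,_,l=cv2.minMaxLoc(cv2.matchTemplate(R,T,cv2.TM_CCOEFF_NORMED));print(nm,v,"fin shift px",l[0]/10-10,l[1]/10-10)
print("pred shift for -4mm",f('scene',[122,0,45.5])-f('scene',[126,0,45.5]))
t,p,b,k=latch(0,0)
for n in('scene','top'):print(n,'pred ball',f(n,[k[0]*1e3,2,k[1]*1e3]).round(1),'tip',f(n,[-59,2,19]).round(1),'s4 ball',f(n,[73.4,2,25.7]).round(1))
g=cv2.cvtColor(new,cv2.COLOR_BGR2GRAY)
x,y=f('scene',[k[0]*1e3,2,k[1]*1e3]).astype(int);print(x-8,y-7);print(g[y-7:y+8,x-8:x+12])
```

```text
28.0 slope [-77.5   2.7 205.9] F(slope) [0.7 0.5 0.1] gap 0.005 err [  32.1   -0.2 -176.7] q [ 19.   8. -37. 126.  11.  43.  56.]
c (rest) 0.9729255437850952 fin shift px 1.5 0.1999999999999993
h 0.9822206497192383 fin shift px 1.1999999999999993 0.1999999999999993
pred shift for -4mm [1.79572968 0.10806853]
scene pred ball [234.5 222.7] tip [278.6 229. ] s4 ball [229.8 224.5]
top pred ball [268.1 172.5] tip [261.9 223. ] s4 ball [268.7 167.9]
226 215
[[140 142 142 142 139 132  94  60  91 180 231 240 242 242 242 240 242 242
  242 242]
 [143 140 140 142 143 134 120  75  56 133 218 237 241 240 241 242 241 242
  241 241]
 [140 141 138 139 143 142 133  99  66  96 179 231 240 241 241 241 241 241
  241 241]
 [140 142 141 141 141 140 138 135 130 133 167 227 238 241 241 241 240 240
  241 240]
 [142 144 143 139 141 145 154 178 202 209 208 223 234 239 241 241 241 241
  241 241]
 [142 140 142 143 141 147 161 199 228 235 228 212 224 236 239 241 240 240
  240 241]
 [140 141 141 142 139 146 164 200 225 233 219 203 209 231 238 238 238 237
  239 240]
 [141 143 140 140 143 143 156 184 206 212 200 184 199 224 230 232 228 228
  234 237]
 [141 140 141 140 144 141 144 153 169 174 166 169 193 212 219 218 216 214
  221 226]
 [141 142 142 141 143 142 140 133 134 139 144 158 188 208 210 208 202 195
  198 206]
 [142 141 139 142 143 143 135 125 125 128 126 140 178 201 208 209 206 201
  206 215]
 [140 143 143 140 143 144 137 130 129 121 110 124 153 189 204 207 208 215
  223 226]
 [141 142 140 143 144 142 140 139 132 128 116 119 152 183 203 211 208 208
  203 187]
 [143 139 141 143 142 140 140 131 137 126 126 143 177 183 193 205 209 205
  188 177]
 [144 139 139 142 139 143 136 112 123 129 127 138 168 168 182 194 199 200
  200 203]]
```

The ball is at (235,220.7), against (235.4,221.3) predicted for latched; the fin moved by 3–3.5 mm, consistent with the hatch drawn home. One more check of the lever, the other objects and stability.

Call:
apply_moves(plan=[[0,0,0,0,0,0],[0,0,0,0,0,0],[0,0,0,0,0,0],[0,0,0,0,0,0],[0,0,0,0,0,0]])

```text
clock: 28.52
eef_pos: [0.408, 0.0534, 0.2138]
eef_rot: [[-0.981, 0.158, 0.109], [0.157, 0.987, -0.016], [-0.11, 0.001, -0.994]]
contact_force: [-1.4, 0.2, 0.3]
finger_gap: 0.002
```

Run:
```python
from h import *
from workcell import optics
st()
new={n:optics.camera(n)['color'][:,:,::-1].copy() for n in('scene','top')};z=cv2.imread('pics/z_scene.png')
print("change near latch since 0.5s:",cv2.absdiff(new['scene'],z)[190:250,200:290].mean().round(2))
old=cv2.imread('pics/scene0.png')
for nm,(x0,x1,y0,y1) in dict(bottle=(215,248,150,185),beaker=(270,312,278,335),jar=(332,366,256,298),meter=(272,298,168,204)).items():
    d=cv2.absdiff(new['scene'],old)[y0:y1,x0:x1].max(2);print(nm,d.mean().round(1),np.percentile(d,95))
g=cv2.cvtColor(new['scene'],cv2.COLOR_BGR2GRAY)
f=lambda p:proj('scene',W(p))[0].round().astype(int)
print('along closed lever',[int(g[f([-r,2,19])[1],f([-r,2,19])[0]]) for r in range(5,75,5)])
t=lambda le,r:f([-r*np.cos(le),2,14+r*np.sin(le)])
for le in(.3,.6,1.1,1.6):print('lever at',le,[int(g[t(le,r)[1],t(le,r)[0]]) for r in(30,40,50,57)])
```

```text
28.52 slope [-76.8   3.1 205.2] F(slope) [-1.1 -0.   0.9] gap 0.002 err [ 3.220e+01 -1.000e-01 -1.766e+02] q [ 19.   8. -37. 126.  11.  43.  56.]
change near latch since 0.5s: 2.02
bottle 4.2 9.0
beaker 3.4 7.0
jar 2.6 7.0
meter 3.5 9.0
along closed lever [208, 203, 201, 207, 204, 205, 204, 206, 202, 207, 210, 232, 134, 50]
lever at 0.3 [208, 202, 232, 102]
lever at 0.6 [237, 240, 87, 15]
lever at 1.1 [240, 241, 88, 15]
lever at 1.6 [241, 242, 241, 242]
```

The image shows steel all along the closed lever's line out to its tip and only background at the upright angles. The scene is static and the other objects haven't moved. Handing in.

```bash
python3 -c "
from workcell import job
print(job.finish_job())"
```

```text
the job is handed in; nothing more can be done
None
```

The hatch is closed and latched, and I handed the job in at about 28.5 s of robot time, with the hand clear of everything. No verdict was reported.

**What I did**
- I gripped the fin and slid the hatch down. It stopped dead after 11 mm, so the catch was engaged.
- I pressed the button fully in. The fingertips pressed it with about 79 N at the bottom, more than needed but under the 120 N wrist limit.
- I slid the hatch again until it rested on the seal.
- I took the loop by its ball, brought the bar down beyond the keeper's lip and drew it back under. The lever was still up, at about 1.1 rad.
- I pushed the lever over with shut fingers until it lay down against a firm stop (24 N).

**What the last checks showed**
- **Lever:** the image shows steel along the closed lever's line and only background where it would be standing.
- **Loop ball:** it lies within 1 px of where it should be when latched.
- **Hatch:** the fin moved 1.2 to 1.5 px further home during latching, against about 1.8 px predicted for 4 mm. That agrees with the hatch drawn home, but a pixel or so is as fine as this check goes.
- **Stability and surroundings:** nothing near the latch changed over half a second, and the bottle, beaker, jar and meter have not moved.

**Not fully settled**
- The push force fell to zero for the last part of the lever's swing, before the firm stop. I took this as the lever running ahead of the fingers.
- My picture allowance was used up before the lever was thrown, so these final checks come from image measurements; I did not look at a picture.

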